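# Thread a hinge leaf on its pin and cap the end

### The arm

A 7-joint arm with a two-finger parallel gripper is mounted at the origin on the work surface. World frame = base frame: x ahead of the robot, y to its left, z up, the work surface at z = 0. Lengths are in m, angles in rad, forces in N, time in s.
With the tool pointing down it reaches from about 0.425 to 0.875 m from the base axis. Payload 8.4 kg.
Tool frame: the origin (TCP) lies at the very end of the fingers, on their centre line; the grasp point (between the pads) lies 19 mm behind it (bot.hold_point_z is the z of the grasp point in the tool frame, in m); z points along the fingers, y is the direction in which the jaws open and shut (so a half turn about z gives the same grasp; the last joint's range is limited). The gripper opens to 85 mm and grips with 20 to 120 N. Pads are 22 mm wide; open, the fingers measure 114 mm over their backs; the gripper's body (76 mm by 85 mm) begins 54 mm behind the grasp point. The pads swing forward as they close: fully open they stand 13 mm farther back than shut.
Start: joints at [1.167, 0.333, 0.04, 1.465, -0.013, 1.343, -0.059], TCP at [0.195, -0.62, 0.231] pointing down, gripper open.
Joint ranges: [-2.58, 2.58], [-0.38, 2.09], [-1.3, 1.39], [0.25, 2.4], [-1.5, 4.64], [0.08, 2.09], [-2.65, 2.65]. Speed limits (rad/s): [2.22, 2.22, 2.79, 2.79, 3.14, 3.14, 3.14].

### API

Orientations are given as a unit quaternion [x, y, z, w].
In Python, from rig import monitor, eyes, ticket, bot gives the robot as it stands. The module is installed in compiled form; this text tells all that it offers.
- The arm moves only by the shell command python3 -m creep 'ROWS' [FORCE]. ROWS is JSON, a list of rows, each an object with "delta_pos": the shift along the tool's x, y, z in m, a list of three; "angular": the turn, a rotation vector about the tool's x, y, z in rad, a list of three; "claw": the closure, from -1 (fully open) to 1 (shut), so that 0 is half open. In form: [{"delta_pos": [tx, ty, tz], "angular": [wx, wy, wz], "claw": claw}, ...]. A call has exactly 5 rows; each row shifts and turns the pose as measured when the row begins, along the tool's axes as they then stand; what a row does not reach is not made up. A row lasts 1/12 s, in which the tool goes at most 41.7 mm and 7.16 degrees, less where a joint would pass 70% of its speed; a pose out of reach is approached as far as the arm can. A call with a gripper value outside its range is refused whole. The fingers move at their own pace and stop on an object; FORCE is the grip in N (left out, the last holds). Time passes only in rows, so rows that do not move let the fingers close, or fill a call up. It gives the time, the measured TCP pose, the force and the opening at its end, in the units of the state.
- monitor.observe(): the state, without advancing time (a new reading comes with each control period).
- eyes.grab_frame(name): name is "scene" or "side" or "wrist"; returns a dict with "frame" (384x512x3 uint8, red, green, blue), "K" (3x3 intrinsics, pixels), "origin" and "orientation" of the camera in the world. Camera axes: x right, y down, z forward; pixel columns grow to the right and rows downward; lengths in m; the calibration is good to about 2 mm. A picture is of the moment at which its call begins. There is no depth.
- ticket.finish_job(): hands the job in, once; it reports no verdict.
The state is a dict: "time": time; "joint_pos": joint angles; "joint_velocities": joint speeds; "joint_torque": joint torques, N m; "tcp_pos": TCP position; "ee_rot": TCP orientation; "contact_force": force on the tool from outside, world axes, zero at the start; "wrist_torque": the same for the moment, N m; "opening": finger opening in m.
Only numpy, scipy, OpenCV 4.12 (cv2) and the standard library are available. Lean on these libraries where they do the work, as an engineer would, in place of code of your own. Each camera call takes 0.05 s, during which the arm holds its last target.

### The job

From the turntable take the steel hinge leaf with the wide open barrel and thread it onto the level hinge pin that sticks out of the pine block, far enough along to leave room for a cap. Then fit the larger of the two square plastic end caps over the pin's free end, pushed fully home. Leave leaf and cap hanging at rest on the pin.

Things in the scene. Friction and masses are not known exactly. Their poses are not given: they have to be found in the camera images.
- leaf: Steel leaf, 0.3 kg: open tube (barrel) 44 mm outside, 34 mm bore, 36 mm long, on a 14 mm wide neck over a foot plate 84 x 36 x 5 mm. Origin: barrel centre, 35 mm above the foot's underside; y along the bore (either way round will do), x along the foot, z up. Stands on a fixed turntable, top 24 mm high, beside a leaf with a 10 mm bore and a flat one. On the pin it hangs 9 mm below the axis.
- cap: Larger grey plastic end cap, 50 g: square box 44 x 44 mm, 45 mm long, lying on its side, mouth (34 x 34 mm) towards the robot's left; cavity 40 mm deep, 5 mm walls, a 26 mm square boss 6 mm high on the closed end. Origin: centre of the 45 mm box, 22 mm up; y points out of the mouth, z up. Home, the pin's tip meets the cavity floor 17.5 mm behind the origin; it hangs 9 mm below the axis. The other cap is 24 mm square.
- pin_tip (a point): Centre of the free end of the zinc-plated hinge pin: a level, fixed round rod 16 mm in diameter, axis 120 mm above the work surface, sticking out 140 mm from a pine block 70 mm wide and 150 mm high. y points from the tip along the pin to the block (the threading direction), z up.
Things that resemble listed ones, but are neither listed nor needed, are in the scene too. What is shaped like the cap but green or red is not meant.

How it is judged:
On the way, in this order (a step that is already met when the one before it is completed fails the run):
1. the wide-barrelled leaf is threaded on the pin, its whole barrel past the tip (y of leaf in the frame of pin_tip between 0.02 and 0.13 m and x of leaf in the frame of pin_tip between -0.013 and 0.013 m and z of leaf in the frame of pin_tip between -0.015 and 0.013 m), for 0.2 s.
2. then the larger cap is over the pin's end, home to within about 12 mm (y of cap in the frame of pin_tip above 0.006 m and x of cap in the frame of pin_tip between -0.014 and 0.014 m and z of cap in the frame of pin_tip between -0.018 and 0.014 m), for 0.2 s.
At the end, for the whole second after the job is handed in: The wide-barrelled leaf hangs on the pin, barrel centre 45 to 130 mm past the tip, within 13 mm sideways of the axis, 13 mm above to 15 below it; the larger cap is home to within 11 mm, its centre within 14 mm sideways, 14 above to 18 below the axis; both are under 0.03 m/s (all of step 2 and y of leaf in the frame of pin_tip between 0.045 and 0.13 m and x of leaf in the frame of pin_tip between -0.013 and 0.013 m and z of leaf in the frame of pin_tip between -0.015 and 0.013 m and linear speed of each of leaf, cap below 0.03 m/s); the robot touches nothing.
It also fails if it takes over 54 s, if anything falls off the work surface, if the arm or the gripper's body presses on something with over 40 N, if the wrist force passes 120 N, or if a joint passes its speed limit or range.

## Working session

There is one attempt and no reset: what is moved stays moved. The work goes in short steps, Python scripts to look and compute and a shell command to move; the robot and the scene stay as the last step left them, time stands still between calls to the robot, and variables do not carry over. Pictures are saved under pics/ and viewed, and the job is handed in when it is done.

```bash
mkdir -p pics
python3 - <<'E'
from rig import monitor, eyes, ticket, bot
import cv2,numpy as np,pickle
s=monitor.observe(); print(s); print(bot.hold_point_z)
for n in ["scene","side","wrist"]:
    f=eyes.grab_frame(n); pickle.dump(f,open(f'pics/{n}0.pkl','wb'))
    cv2.imwrite(f'pics/{n}0.png',cv2.resize(f["frame"][:,:,::-1],(768,576)) if n!="wrist" else f["frame"][:,:,::-1]); print(n,f["K"],f["origin"],f["orientation"])
E
```

```text
{'time': 0.0, 'joint_pos': array([ 1.16679522,  0.33388772,  0.03986923,  1.46629657, -0.01342601,
        1.34327992, -0.05850668]), 'joint_velocities': array([ 0.00109289,  0.00015611,  0.0007459 , -0.00084762,  0.00108724,
       -0.00126594, -0.00025464]), 'joint_torque': array([ 8.04146134e-05, -6.58546972e+01,  1.36577759e+00, -4.05555940e+01,
        1.68305106e-02,  1.29546801e-02,  1.05677634e-05]), 'tcp_pos': array([ 0.19491238, -0.61960437,  0.23042379]), 'ee_rot': array([ 9.88411136e-01,  1.51798492e-01, -1.62027991e-04, -7.86294850e-04]), 'contact_force': array([ 0.10058047,  0.51392169, -0.10067497]), 'wrist_torque': array([-0.0053644 ,  0.00130856, -0.01279483]), 'opening': 0.08557074889483825}
-0.0187
scene [[347.28239836   0.         259.16391153]
 [  0.         347.28239836 190.57128926]
 [  0.           0.           1.        ]] [0.90428003 0.20420789 0.72912299] [ 0.46581008  0.82578898 -0.27256814 -0.16370751]
side [[377.85753734   0.         257.42851128]
 [  0.         377.85753734 191.91777824]
 [  0.           0.           1.        ]] [0.29771338 0.65030652 0.5503786 ] [-0.15468934  0.85873026 -0.48294211  0.07362383]
wrist [[270.124239     0.         258.1118342 ]
 [  0.         270.124239   192.46782184]
 [  0.           0.           1.        ]] [ 0.27362526 -0.59600476  0.37238105] [ 0.79540889 -0.58360963 -0.09709107  0.13152122]
```

View pics/scene0.png

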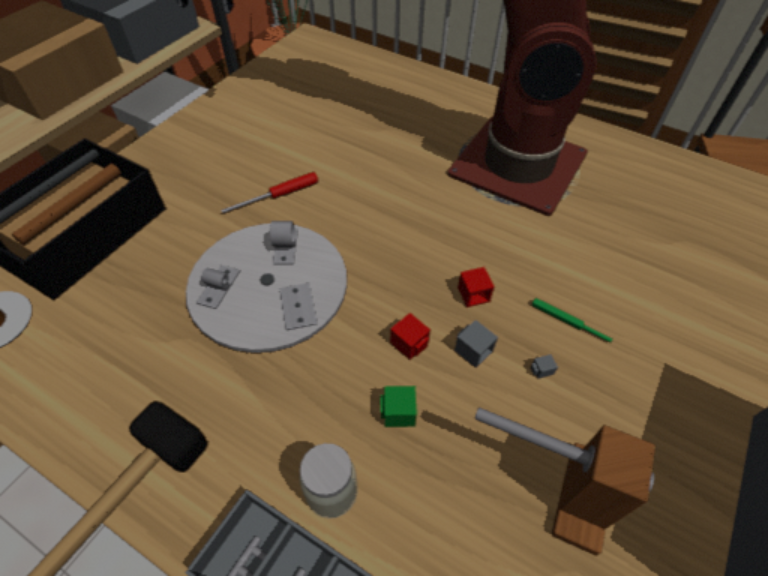

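View pics/side0.png

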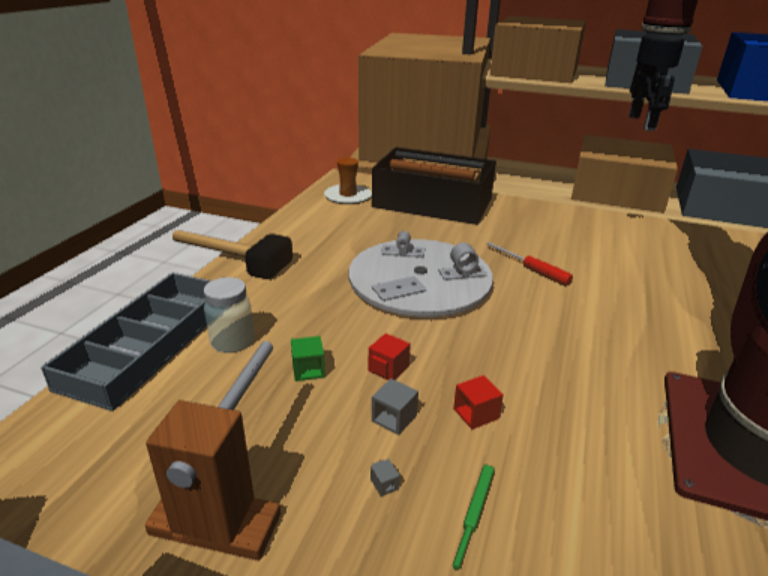

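View pics/wrist0.png

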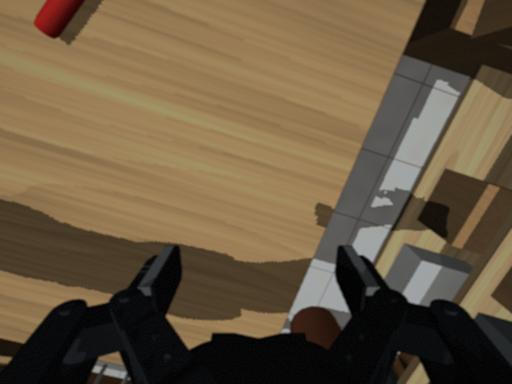

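```bash
cat > h.py <<'E'
import numpy as np,cv2,pickle
from scipy.spatial.transform import Rotation as R
def load(p): return pickle.load(open(p,'rb'))
def ray(f,u,v):
    d=np.linalg.inv(f["K"])@[u,v,1.]; return np.array(f["origin"]),R.from_quat(f["orientation"]).as_matrix()@d
def onz(f,u,v,z):
    o,d=ray(f,u,v); return o+d*(z-o[2])/d[2]
def tri(f1,p1,f2,p2):
    o1,d1=ray(f1,*p1);o2,d2=ray(f2,*p2)
    s=np.linalg.lstsq(np.c_[d1,-d2],o2-o1,rcond=None)[0]
    a=o1+s[0]*d1;b=o2+s[1]*d2
    return (a+b)/2,np.linalg.norm(a-b)
def proj(f,P):
    c=R.from_quat(f["orientation"]).as_matrix().T@(np.array(P)-f["origin"]); c=f["K"]@c; return c[:2]/c[2]
def crop(f,u0,v0,w,h,k):
    c=cv2.resize(np.ascontiguousarray(f["frame"][v0:v0+h,u0:u0+w,::-1]),None,fx=k,fy=k,interpolation=cv2.INTER_CUBIC)
    for u in range((u0//10+1)*10,u0+w,10):
        cv2.line(c,((u-u0)*k,0),((u-u0)*k,6),(0,255,255),1); cv2.putText(c,str(u),((u-u0)*k,16),0,.35,(0,255,255))
    for v in range((v0//10+1)*10,v0+h,10):
        cv2.line(c,(0,(v-v0)*k),(6,(v-v0)*k),(0,255,255),1); cv2.putText(c,str(v),(0,(v-v0)*k+10),0,.35,(0,255,255))
    return c
E
python3 - <<'E'
from h import *
a=load('pics/scene0.pkl');b=load('pics/side0.pkl')
l=np.hstack([crop(a,165,140,64,48,6),crop(b,280,150,64,48,6)])
m=np.hstack([crop(a,290,205,64,48,6),crop(b,235,240,64,48,6)])
cv2.imwrite('pics/c1.png',np.vstack([l,m]))
cv2.imwrite('pics/c2.png',np.hstack([crop(a,305,260,140,110,3),crop(b,90,220,110,110,3)]))
E
```

```text
(no output)
```

View pics/c1.png

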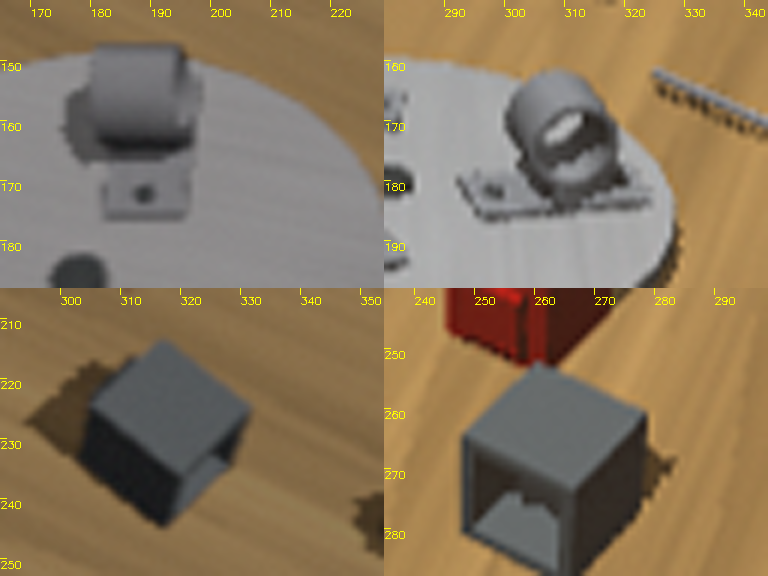

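View pics/c2.png

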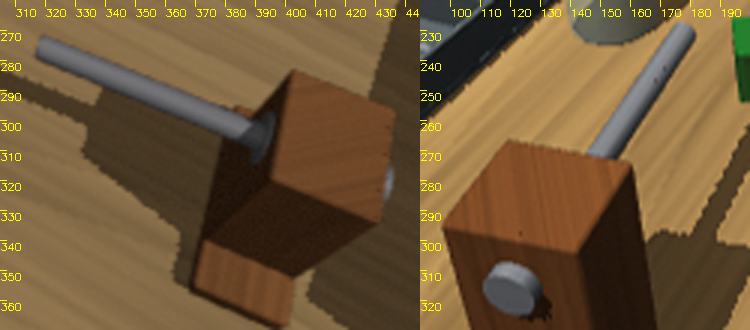

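Run:
```python
from h import *
np.set_printoptions(precision=4,suppress=True)
a=load('pics/scene0.pkl');b=load('pics/side0.pkl')
A=[onz(a,u-.4,v-.4,.044) for u,v in [(317,213.7),(331.7,225),(320.5,236.2),(305,224.5)]]
B=[onz(b,u-.4,v-.4,.044) for u,v in [(261,252.3),(278.8,260.7),(266.8,273.7),(248.2,264.5)]]
for n,X in(("scene",A),("side",B)):
    X=np.array(X);print(n,X[:,:2].tolist(),X.mean(0),np.linalg.norm(np.roll(X,-1,0)-X,axis=1),np.degrees(np.arctan2(*(np.roll(X,-1,0)-X)[:,1::-1].T)))
print('leaf foot scene',[onz(a,u-.4,v-.4,.029) for u,v in[(182.2,176.4-.8),(196.2,176.2-.8),(183,168.3)]])
print('leaf foot side',[onz(b,u-.4,v-.4,z) for u,v,z in[(292.2,179.5,.029),(296.7,186.5,.024),(324.3,183.3,.024),(321.8,178.7,.029)]])
# barrel top
print('tip', onz(a,318.5,276.5,.12),onz(b,177.6,229.8,.12),tri(a,(318.5,276.5),b,(177.6,229.8)))
# pin edges scene / side
def c2a(x,y): return (x/3+305-.4,y/3+260-.4)
def c2b(x,y): return ((x-420)/3+90-.4,y/3+220-.4)
for f,c,pts in((a,c2a,[(45,36),(262,118),(45,62),(250,148)]),(b,c2b,[(674,24),(590,152),(695,38),(620,160)])):
    P=[onz(f,*c(*p),.12) for p in pts]; m=[P[0]+P[2],P[1]+P[3]]
    d=(P[1]-P[0])/np.linalg.norm(P[1]-P[0])+(P[3]-P[2])/np.linalg.norm(P[3]-P[2])
    print('pin',m[0]/2,m[1]/2,np.degrees(np.arctan2(d[1],d[0])))
```

```text
scene [[0.44080788504051904, 0.09884782495779791], [0.45143067367175094, 0.14126114963906744], [0.49195126114270504, 0.1315410977450893], [0.48246806103308687, 0.08784305367342264]] [0.4667 0.1149 0.044 ] [0.0437 0.0417 0.0447 0.0431] [  75.939   -13.4892 -102.2443  165.203 ]
side [[0.48021784294740055, 0.08649679293304369], [0.43891746048580926, 0.09760472589285185], [0.44955228890721355, 0.14080413941656023], [0.4915898790887785, 0.12974258289915908]] [0.4651 0.1137 0.044 ] [0.0428 0.0445 0.0435 0.0447] [ 164.9463   76.1699  -14.7423 -104.7331]
leaf foot scene [array([ 0.5065, -0.2543,  0.029 ]), array([ 0.4869, -0.2238,  0.029 ]), array([ 0.4856, -0.2682,  0.029 ])]
leaf foot side [array([ 0.5064, -0.255 ,  0.029 ]), array([ 0.4866, -0.2306,  0.024 ]), array([ 0.4191, -0.2766,  0.024 ]), array([ 0.4296, -0.291 ,  0.029 ])]
tip [0.6181 0.1735 0.12  ] [0.6173 0.1681 0.12  ] (array([0.6171, 0.172 , 0.1214]), np.float64(0.004274341586037267))
pin [0.6159 0.1747 0.12  ] [0.5989 0.304  0.12  ] 97.45859076221694
pin [0.6169 0.1683 0.12  ] [0.6009 0.2802 0.12  ] 98.15137328516896
```

```bash
cat > plan.py <<'E'
import sys,numpy as np
from scipy.spatial.transform import Rotation as R
from rig import monitor
# usage: plan x y z yaw_of_tool_y(deg) nrows
s=monitor.observe(); p=np.array(s["tcp_pos"]); q=R.from_quat(s["ee_rot"]).as_matrix()
yaw=np.degrees(np.arctan2(q[1,1],q[0,1]))
print('t',round(s["time"],2),'p',p.round(4),'yawy',round(yaw,2),'tilt z',q[:,2].round(4),'F',np.round(s["contact_force"],1),'op',round(s["opening"],4),'q',np.round(s["joint_pos"],2))
if len(sys.argv)>1:
    x,y,z,yw,n=map(float,sys.argv[1:6]);n=int(n)
    # target rotation: z down exactly, tool y at yw
    c,sn=np.cos(np.radians(yw)),np.sin(np.radians(yw)); ty=np.array([c,sn,0]);tz=np.array([0,0,-1.]);T=np.c_[np.cross(ty,tz),ty,tz]
    rv=R.from_matrix(q.T@T).as_rotvec(); rv1=rv/n
    d=(np.array([x,y,z])-p)/n; cur=q
    for i in range(n):
        print('dp',(cur.T@d).round(4),'ang',rv1.round(3)); cur=cur@R.from_rotvec(rv1).as_matrix()
    print('per row mm',np.linalg.norm(d)*1000,'deg',np.degrees(np.linalg.norm(rv1)))
E
python3 plan.py .462 -.266 .2 32 15
```

```text
t 0.15 p [ 0.1949 -0.6197  0.2306] yawy -72.54 tilt z [-5.0e-04  1.1e-03 -1.0e+00] F [ 0.3 -0.7 -0. ] op 0.0853 q [ 1.17  0.33  0.04  1.47 -0.01  1.34 -0.06]
dp [ 0.0241 -0.0171  0.0021] ang [-0.    -0.    -0.122]
dp [ 0.026  -0.0141  0.0021] ang [-0.    -0.    -0.122]
dp [ 0.0275 -0.0108  0.0021] ang [-0.    -0.    -0.122]
dp [ 0.0286 -0.0074  0.0021] ang [-0.    -0.    -0.122]
dp [ 0.0293 -0.0039  0.0021] ang [-0.    -0.    -0.122]
dp [ 0.0295 -0.0003  0.002 ] ang [-0.    -0.    -0.122]
dp [0.0294 0.0033 0.002 ] ang [-0.    -0.    -0.122]
dp [0.0288 0.0068 0.002 ] ang [-0.    -0.    -0.122]
dp [0.0277 0.0102 0.002 ] ang [-0.    -0.    -0.122]
dp [0.0263 0.0135 0.002 ] ang [-0.    -0.    -0.122]
dp [0.0244 0.0166 0.002 ] ang [-0.    -0.    -0.122]
dp [0.0222 0.0195 0.002 ] ang [-0.    -0.    -0.122]
dp [0.0197 0.022  0.002 ] ang [-0.    -0.    -0.122]
dp [0.0169 0.0242 0.002 ] ang [-0.    -0.    -0.122]
dp [0.0138 0.0261 0.002 ] ang [-0.    -0.    -0.122]
per row mm 29.618675780740713 deg 6.969115925500832
```

```bash
python3 -m creep '[{"delta_pos":[0.024,-0.017,0.002],"angular":[0,0,-0.122],"claw":-1},{"delta_pos":[0.026,-0.014,0.002],"angular":[0,0,-0.122],"claw":-1},{"delta_pos":[0.0275,-0.011,0.002],"angular":[0,0,-0.122],"claw":-1},{"delta_pos":[0.0285,-0.0075,0.002],"angular":[0,0,-0.122],"claw":-1},{"delta_pos":[0.029,-0.004,0.002],"angular":[0,0,-0.122],"claw":-1}]'; python3 plan.py .462 -.266 .2 32 10
```

```text
time: 0.57
tcp_pos: [0.2787, -0.5024, 0.2176]
ee_rot: [0.896, 0.444, -0.002, -0.002]
contact_force: [0.1, -0.5, 0.9]
opening: 0.0852
t 0.57 p [ 0.2787 -0.5024  0.2176] yawy -37.25 tilt z [-0.0057  0.0012 -1.    ] F [ 0.1 -0.5  0.9] op 0.0852 q [ 1.08  0.2  -0.11  1.66  0.03  1.29  0.31]
dp [0.0299 0.0003 0.0017] ang [-0.001 -0.    -0.121]
dp [0.0297 0.0039 0.0017] ang [-0.001 -0.    -0.121]
dp [0.029  0.0074 0.0017] ang [-0.001 -0.    -0.121]
dp [0.0279 0.0109 0.0017] ang [-0.001 -0.    -0.121]
dp [0.0264 0.0142 0.0017] ang [-0.001 -0.    -0.121]
dp [0.0245 0.0172 0.0017] ang [-0.001 -0.    -0.121]
dp [0.0222 0.0201 0.0017] ang [-0.001 -0.    -0.121]
dp [0.0196 0.0226 0.0017] ang [-0.001 -0.    -0.121]
dp [0.0168 0.0248 0.0017] ang [-0.001 -0.    -0.121]
dp [0.0136 0.0266 0.0017] ang [-0.001 -0.    -0.121]
per row mm 29.96653833800722 deg 6.9253730642405005
```

Nearly exact tracking. Continue.

```bash
python3 -m creep '[{"delta_pos":[0.03,0,0.0017],"angular":[-0.001,0,-0.121],"claw":-1},{"delta_pos":[0.0297,0.004,0.0017],"angular":[-0.001,0,-0.121],"claw":-1},{"delta_pos":[0.029,0.0075,0.0017],"angular":[-0.001,0,-0.121],"claw":-1},{"delta_pos":[0.028,0.011,0.0017],"angular":[-0.001,0,-0.121],"claw":-1},{"delta_pos":[0.0265,0.014,0.0017],"angular":[-0.001,0,-0.121],"claw":-1}]' >/dev/null
python3 -m creep '[{"delta_pos":[0.0245,0.017,0.0017],"angular":[-0.001,0,-0.121],"claw":-1},{"delta_pos":[0.022,0.02,0.0017],"angular":[-0.001,0,-0.121],"claw":-1},{"delta_pos":[0.0195,0.0225,0.0017],"angular":[-0.001,0,-0.121],"claw":-1},{"delta_pos":[0.017,0.025,0.0017],"angular":[-0.001,0,-0.121],"claw":-1},{"delta_pos":[0.0135,0.0265,0.0017],"angular":[-0.001,0,-0.121],"claw":-1}]' >/dev/null; python3 plan.py .462 -.266 .17 32 5
python3 - <<'E'
from h import *
from rig import eyes
f=eyes.grab_frame("wrist"); pickle.dump(f,open('pics/wrist1.pkl','wb'))
cv2.imwrite('pics/wrist1.png',crop(f,0,0,512,384,1)); print(f["origin"],f["orientation"])
print(proj(f,(.462,-.266,.08)))
E
```

```text
t 1.4 p [ 0.4623 -0.2483  0.1979] yawy 34.39 tilt z [ 0.0014  0.0014 -1.    ] F [ 0.1 -1.1 -0.4] op 0.0854 q [ 0.82  0.13 -0.44  1.79  0.06  1.23  0.96]
dp [-0.0029 -0.0021  0.0056] ang [ 0.    -0.     0.008]
dp [-0.0029 -0.002   0.0056] ang [ 0.    -0.     0.008]
dp [-0.0029 -0.002   0.0056] ang [ 0.    -0.     0.008]
dp [-0.0029 -0.002   0.0056] ang [ 0.    -0.     0.008]
dp [-0.003  -0.002   0.0056] ang [ 0.    -0.     0.008]
per row mm 6.609143832079331 deg 0.4782925507411591
[ 0.41503294 -0.18112919  0.33977227] [0.94260157 0.29155389 0.04842896 0.15541314]
[249.00490738 200.27357695]
```

View pics/wrist1.png

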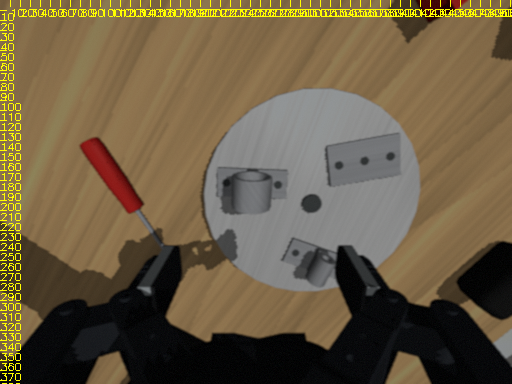

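Run:
```python
from h import *
f=load('pics/wrist1.pkl')
cv2.imwrite('pics/c3.png',crop(f,205,155,95,70,8))
```

```text
(no output)
```

View pics/c3.png

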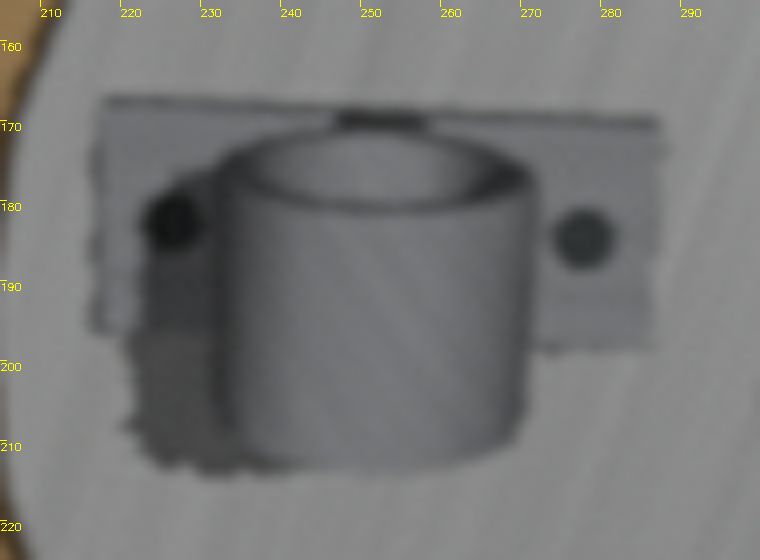

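Run:
```python
from h import *
np.set_printoptions(precision=4,suppress=True)
f=load('pics/wrist1.pkl')
P=[onz(f,u-.4,v-.4,.029) for u,v in[(218,167.1),(287.5,169.9),(286.9,198.8),(216.5,196.5),(226.6,182.8),(278,184.9)]]
for p in P: print(p)
P=np.array(P)
print(P[:4].mean(0),P[4:].mean(0),[np.linalg.norm(P[i]-P[j])for i,j in[(0,1),(1,2),(2,3),(3,0)]],[np.degrees(np.arctan2(*(P[i]-P[j])[1::-1])) for i,j in[(0,1),(3,2),(4,5)]])
```

```text
[ 0.4173 -0.2685  0.029 ]
[ 0.4868 -0.225   0.029 ]
[ 0.5077 -0.2547  0.029 ]
[ 0.4351 -0.3008  0.029 ]
[ 0.4359 -0.2791  0.029 ]
[ 0.4884 -0.2464  0.029 ]
[ 0.4617 -0.2623  0.029 ] [ 0.4622 -0.2628  0.029 ] [np.float64(0.08197116320870186), np.float64(0.03631204684789718), np.float64(0.08606854975606253), np.float64(0.03687237000762093)] [np.float64(-147.99296164680945), np.float64(-147.62139318994159), np.float64(-148.07435132256805)]
```

```bash
python3 plan.py .462 -.263 .042 32 5
```

```text
t 1.45 p [ 0.466  -0.2418  0.1977] yawy 35.33 tilt z [ 0.0031  0.0041 -1.    ] F [2.3 7.1 0.2] op 0.0855 q [ 0.81  0.13 -0.45  1.79  0.05  1.23  0.97]
dp [-0.003  -0.0032  0.0311] ang [ 0.001 -0.     0.012]
dp [-0.0031 -0.0032  0.0311] ang [ 0.001 -0.     0.012]
dp [-0.0031 -0.0031  0.0311] ang [ 0.001 -0.     0.012]
dp [-0.0031 -0.003   0.0311] ang [ 0.001 -0.     0.012]
dp [-0.0031 -0.003   0.0311] ang [ 0.001 -0.     0.012]
per row mm 31.44283651278751 deg 0.6693074186855558
```

```bash
python3 -m creep '[{"delta_pos":[-0.008,-0.008,0.02],"angular":[0,0,0.03],"claw":-1},{"delta_pos":[-0.007,-0.008,0.03],"angular":[0,0,0.03],"claw":-1},{"delta_pos":[0,0,0.03],"angular":[0,0,0],"claw":-1},{"delta_pos":[0,0,0.02],"angular":[0,0,0],"claw":-1},{"delta_pos":[0,0,0.0],"angular":[0,0,0],"claw":-1}]' >/dev/null; python3 plan.py .462 -.263 .042 32 3
```

```text
t 1.87 p [ 0.4654 -0.2595  0.0957] yawy 32.29 tilt z [ 0.0075  0.0027 -1.    ] F [-0.3 -0.6 -0.4] op 0.0854 q [ 0.81  0.24 -0.43  1.89  0.11  1.02  0.9 ]
dp [-0.0004 -0.0017  0.0179] ang [0.003 0.001 0.002]
dp [-0.0004 -0.0017  0.0179] ang [0.003 0.001 0.002]
dp [-0.0004 -0.0016  0.0179] ang [0.003 0.001 0.002]
per row mm 17.96571822412839 deg 0.18071142453220726
```

```bash
python3 -m creep '[{"delta_pos":[-0.0005,-0.0025,0.018],"angular":[0.003,0.001,0.002],"claw":-1},{"delta_pos":[-0.0005,-0.0025,0.018],"angular":[0.003,0.001,0.002],"claw":-1},{"delta_pos":[0,0,0.016],"angular":[0.002,0.001,0],"claw":-1},{"delta_pos":[0,0,0],"angular":[0,0,0],"claw":-1},{"delta_pos":[0,0,0],"angular":[0,0,0],"claw":-1}]' >/dev/null; python3 plan.py .462 -.263 .042 32 1
python3 - <<'E'
from h import *
from rig import eyes
f=eyes.grab_frame("wrist"); cv2.imwrite('pics/wrist2.png',f["frame"][:,:,::-1])
E
```

```text
t 2.28 p [ 0.4624 -0.2641  0.0453] yawy 31.9 tilt z [-7.e-04  7.e-04 -1.e+00] F [ 0.8 -0.4  0.2] op 0.0857 q [ 0.8   0.31 -0.41  1.93  0.15  0.93  0.87]
dp [0.0012 0.0003 0.0033] ang [-0.    -0.001 -0.002]
per row mm 3.4929222913332105 deg 0.11161404246664149
```

View pics/wrist2.png

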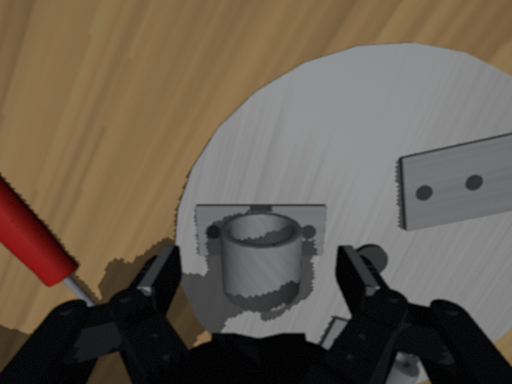

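```bash
python3 -m creep '[{"delta_pos":[0.001,0,0.003],"angular":[0,0,0],"claw":-1},{"delta_pos":[0,0,0],"angular":[0,0,0],"claw":1},{"delta_pos":[0,0,0],"angular":[0,0,0],"claw":1},{"delta_pos":[0,0,0],"angular":[0,0,0],"claw":1},{"delta_pos":[0,0,0],"angular":[0,0,0],"claw":1}]' 60; python3 -m creep '[{"delta_pos":[0,0,0],"angular":[0,0,0],"claw":1},{"delta_pos":[0,0,0],"angular":[0,0,0],"claw":1},{"delta_pos":[0,0,0],"angular":[0,0,0],"claw":1},{"delta_pos":[0,0,0],"angular":[0,0,0],"claw":1},{"delta_pos":[0,0,0],"angular":[0,0,0],"claw":1}]'; python3 plan.py .462 -.263 .042 32 1
```

```text
time: 2.75
tcp_pos: [0.4645, -0.2647, 0.0475]
ee_rot: [0.486, 0.874, -0.0, 0.003]
contact_force: [-1.4, 0.6, 0.7]
opening: 0.0411
time: 3.17
tcp_pos: [0.464, -0.2644, 0.0473]
ee_rot: [0.486, 0.874, -0.0, 0.003]
contact_force: [0.1, -0.6, -1.0]
opening: 0.0415
t 3.17 p [ 0.464  -0.2644  0.0473] yawy 31.89 tilt z [ 0.0046 -0.0031 -1.    ] F [ 0.1 -0.6 -1. ] op 0.0415 q [ 0.8   0.3  -0.41  1.93  0.15  0.93  0.87]
dp [ 0.0022 -0.0009  0.0053] ang [ 0.002  0.005 -0.002]
per row mm 5.858009423123378 deg 0.33598168992086624
```

```bash
python3 -m creep '[{"delta_pos":[0,0,-0.01],"angular":[0,0,0],"claw":1},{"delta_pos":[0,0,-0.02],"angular":[0,0,0],"claw":1},{"delta_pos":[0,0,-0.03],"angular":[0,0,0],"claw":1},{"delta_pos":[0,0,-0.03],"angular":[0,0,0],"claw":1},{"delta_pos":[0,0,-0.02],"angular":[0,0,0],"claw":1}]'; python3 -m creep '[{"delta_pos":[0,0,0],"angular":[0,0,0],"claw":1},{"delta_pos":[0,0,0],"angular":[0,0,0],"claw":1},{"delta_pos":[0,0,0],"angular":[0,0,0],"claw":1},{"delta_pos":[0,0,0],"angular":[0,0,0],"claw":1},{"delta_pos":[0,0,0],"angular":[0,0,0],"claw":1}]'>/dev/null
python3 - <<'E'
from h import *
from rig import eyes
f=eyes.grab_frame("wrist"); g=eyes.grab_frame("side")
pickle.dump(g,open('pics/side3.pkl','wb'));pickle.dump(f,open('pics/wrist3.pkl','wb'))
cv2.imwrite('pics/m3.png',np.hstack([f["frame"][150:384,100:420,::-1],crop(g,260,70,80,117,2)[:234]]))
E
python3 plan.py .62 .1 .14 8 20
```

```text
time: 3.58
tcp_pos: [0.4595, -0.2616, 0.1576]
ee_rot: [0.485, 0.874, 0.001, -0.004]
contact_force: [0.3, -0.4, -2.9]
opening: 0.0417
t 4.1 p [ 0.4607 -0.2621  0.1614] yawy 31.95 tilt z [-0.0013  0.0014 -1.    ] F [ 0.7  0.2 -1.5] op 0.0416 q [ 0.82  0.17 -0.43  1.83  0.08  1.16  0.93]
dp [0.0111 0.0163 0.0011] ang [-0.    -0.     0.021]
dp [0.0115 0.0161 0.0011] ang [-0.    -0.     0.021]
dp [0.0118 0.0159 0.0011] ang [-0.    -0.     0.021]
dp [0.0121 0.0156 0.0011] ang [-0.    -0.     0.021]
dp [0.0125 0.0154 0.0011] ang [-0.    -0.     0.021]
dp [0.0128 0.0151 0.0011] ang [-0.    -0.     0.021]
dp [0.0131 0.0148 0.0011] ang [-0.    -0.     0.021]
dp [0.0134 0.0145 0.0011] ang [-0.    -0.     0.021]
dp [0.0137 0.0143 0.0011] ang [-0.    -0.     0.021]
dp [0.014  0.014  0.0011] ang [-0.    -0.     0.021]
dp [0.0143 0.0137 0.0011] ang [-0.    -0.     0.021]
dp [0.0146 0.0134 0.0011] ang [-0.    -0.     0.021]
dp [0.0149 0.0131 0.0011] ang [-0.    -0.     0.021]
dp [0.0151 0.0127 0.0011] ang [-0.    -0.     0.021]
dp [0.0154 0.0124 0.0011] ang [-0.    -0.     0.021]
dp [0.0156 0.0121 0.0011] ang [-0.    -0.     0.021]
dp [0.0159 0.0118 0.0011] ang [-0.    -0.     0.021]
dp [0.0161 0.0114 0.0011] ang [-0.    -0.     0.021]
dp [0.0164 0.0111 0.0011] ang [-0.    -0.     0.021]
dp [0.0166 0.0108 0.0011] ang [-0.    -0.     0.021]
per row mm 19.806982340548743 deg 1.1976444644948085
```

View pics/m3.png

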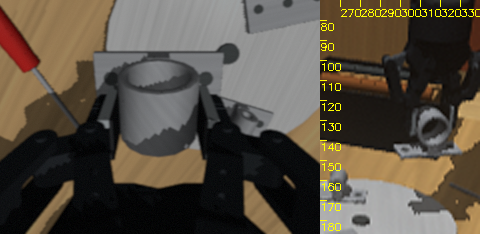

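```bash
python3 - <<'E'
from h import *
a=load('pics/scene0.pkl');b=load('pics/side0.pkl')
print('jar lid',tri(a,(327/1.5,462/1.5),b,(225/1.5,288/1.5)))
print('green',onz(a,399/1.5,395/1.5,.044))
g=load('pics/side3.pkl');cv2.imwrite('pics/c4.png',crop(g,280,90,70,60,8))
E
python3 plan.py .625 .112 .15 7.8 15
```

```text
jar lid (array([0.75919372, 0.04386968, 0.10030306]), np.float64(0.003722941180995527))
green [0.61361817 0.0608517  0.044     ]
t 4.1 p [ 0.4607 -0.2621  0.1614] yawy 31.95 tilt z [-0.0013  0.0014 -1.    ] F [ 0.7  0.2 -1.5] op 0.0416 q [ 0.82  0.17 -0.43  1.83  0.08  1.16  0.93]
dp [0.0154 0.0225 0.0008] ang [-0.    -0.     0.028]
dp [0.016  0.0221 0.0008] ang [-0.    -0.     0.028]
dp [0.0166 0.0216 0.0008] ang [-0.    -0.     0.028]
dp [0.0172 0.0211 0.0008] ang [-0.    -0.     0.028]
dp [0.0178 0.0206 0.0008] ang [-0.    -0.     0.028]
dp [0.0184 0.0201 0.0008] ang [-0.    -0.     0.028]
dp [0.0189 0.0196 0.0008] ang [-0.    -0.     0.028]
dp [0.0195 0.0191 0.0008] ang [-0.    -0.     0.028]
dp [0.02   0.0185 0.0008] ang [-0.    -0.     0.028]
dp [0.0205 0.0179 0.0008] ang [-0.    -0.     0.028]
dp [0.021  0.0173 0.0008] ang [-0.    -0.     0.028]
dp [0.0215 0.0168 0.0008] ang [-0.    -0.     0.028]
dp [0.0219 0.0161 0.0008] ang [-0.    -0.     0.028]
dp [0.0224 0.0155 0.0008] ang [-0.    -0.     0.028]
dp [0.0228 0.0149 0.0008] ang [-0.    -0.     0.028]
per row mm 27.24785903706103 deg 1.6101924850964702
```

View pics/c4.png

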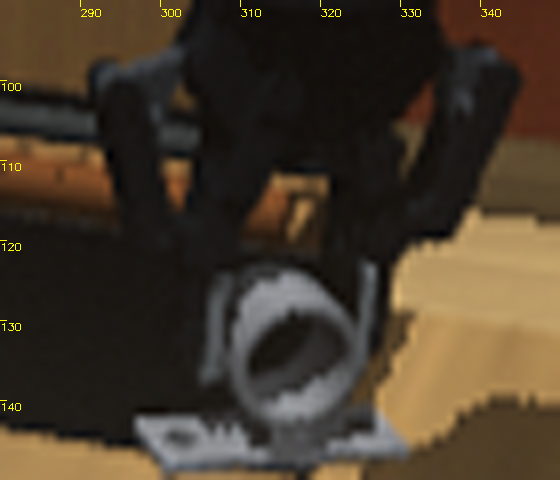

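```bash
python3 -m creep '[{"delta_pos":[0.0155,0.0225,0.0008],"angular":[0,0,0.028],"claw":1},{"delta_pos":[0.016,0.022,0.0008],"angular":[0,0,0.028],"claw":1},{"delta_pos":[0.0165,0.0215,0.0008],"angular":[0,0,0.028],"claw":1},{"delta_pos":[0.017,0.021,0.0008],"angular":[0,0,0.028],"claw":1},{"delta_pos":[0.018,0.0205,0.0008],"angular":[0,0,0.028],"claw":1}]'; python3 plan.py .625 .112 .15 7.8 10
```

```text
time: 4.52
tcp_pos: [0.5128, -0.1409, 0.1532]
ee_rot: [0.553, 0.833, -0.002, -0.004]
contact_force: [0.0, 0.5, -1.8]
opening: 0.0414
t 4.52 p [ 0.5128 -0.1409  0.1532] yawy 22.86 tilt z [-0.0079  0.0015 -1.    ] F [ 0.   0.5 -1.8] op 0.0414 q [ 0.64  0.2  -0.51  1.82  0.1   1.16  0.5 ]
dp [0.0189 0.0202 0.0003] ang [-0.001 -0.     0.026]
dp [0.0195 0.0197 0.0003] ang [-0.001 -0.     0.026]
dp [0.02   0.0191 0.0003] ang [-0.001 -0.     0.026]
dp [0.0205 0.0186 0.0003] ang [-0.001 -0.     0.026]
dp [0.021  0.0181 0.0003] ang [-0.001 -0.     0.026]
dp [0.0214 0.0175 0.0003] ang [-0.001 -0.     0.026]
dp [0.0219 0.0169 0.0003] ang [-0.001 -0.     0.026]
dp [0.0223 0.0164 0.0003] ang [-0.001 -0.     0.026]
dp [0.0227 0.0158 0.0003] ang [-0.001 -0.     0.026]
dp [0.0231 0.0152 0.0003] ang [-0.001 -0.     0.026]
per row mm 27.673696145293327 deg 1.506307433281054
```

```bash
python3 -m creep '[{"delta_pos":[0.019,0.02,-0.001],"angular":[-0.001,0,0.026],"claw":1},{"delta_pos":[0.0195,0.0195,-0.001],"angular":[-0.001,0,0.026],"claw":1},{"delta_pos":[0.02,0.019,-0.001],"angular":[-0.001,0,0.026],"claw":1},{"delta_pos":[0.0205,0.0185,-0.001],"angular":[-0.001,0,0.026],"claw":1},{"delta_pos":[0.021,0.018,-0.001],"angular":[-0.001,0,0.026],"claw":1}]' >/dev/null; python3 plan.py .625 .112 .15 7.8 5
```

```text
t 4.93 p [ 0.5684 -0.0085  0.1541] yawy 14.93 tilt z [-0.0095  0.0047 -0.9999] F [ 1.2 -0.8 -2.7] op 0.0416 q [ 0.43  0.28 -0.57  1.73  0.16  1.18  0.07]
dp [0.0204 0.0172 0.0008] ang [-0.002 -0.001  0.025]
dp [0.0208 0.0166 0.0008] ang [-0.002 -0.001  0.025]
dp [0.0212 0.0161 0.0008] ang [-0.002 -0.001  0.025]
dp [0.0216 0.0156 0.0008] ang [-0.002 -0.001  0.025]
dp [0.022  0.015  0.0008] ang [-0.002 -0.001  0.025]
per row mm 26.639448300666164 deg 1.4313670854548772
```

```bash
python3 -m creep '[{"delta_pos":[0.02,0.017,0],"angular":[-0.003,-0.001,0.028],"claw":1},{"delta_pos":[0.022,0.0165,0],"angular":[-0.003,-0.001,0.028],"claw":1},{"delta_pos":[0.024,0.016,0],"angular":[-0.003,-0.001,0.028],"claw":1},{"delta_pos":[0.02,0.014,0],"angular":[-0.003,-0.001,0.028],"claw":1},{"delta_pos":[0.012,0.009,0],"angular":[-0.003,-0.001,0.01],"claw":1}]' >/dev/null; python3 plan.py .6252 .112 .108 7.8 5
```

```text
t 5.35 p [0.6196 0.1112 0.1501] yawy 7.65 tilt z [ 8.0e-04  4.6e-03 -1.0e+00] F [-0.   0.1 -2.7] op 0.0413 q [ 0.21  0.4  -0.58  1.6   0.23  1.21 -0.28]
dp [-0.      0.0011  0.0084] ang [ 0.    -0.001 -0.001]
dp [-0.      0.0011  0.0084] ang [ 0.    -0.001 -0.001]
dp [-0.      0.0011  0.0084] ang [ 0.    -0.001 -0.001]
dp [-0.      0.0011  0.0084] ang [ 0.    -0.001 -0.001]
dp [-0.      0.0011  0.0084] ang [ 0.    -0.001 -0.001]
per row mm 8.501268541768344 deg 0.06199146132903892
```

```bash
python3 -m creep '[{"delta_pos":[-0.004,0.001,0.008],"angular":[0,0,0],"claw":1},{"delta_pos":[-0.004,0.001,0.01],"angular":[0,0,0],"claw":1},{"delta_pos":[0,0.001,0.01],"angular":[0,0,0],"claw":1},{"delta_pos":[0,0.001,0.006],"angular":[0,0,0],"claw":1},{"delta_pos":[0,0,0.002],"angular":[0,0,0],"claw":1}]' >/dev/null; python3 plan.py .6252 .112 .108 7.8 2
python3 -m creep '[{"delta_pos":[0,0,0],"angular":[0,0,0],"claw":1},{"delta_pos":[0,0,0],"angular":[0,0,0],"claw":1},{"delta_pos":[0,0,0],"angular":[0,0,0],"claw":1},{"delta_pos":[0,0,0],"angular":[0,0,0],"claw":1},{"delta_pos":[0,0,0],"angular":[0,0,0],"claw":1}]' >/dev/null;python3 plan.py .6252 .112 .108 7.8 2
python3 - <<'E'
from h import *
from rig import eyes
F={n:eyes.grab_frame(n) for n in("wrist","side","scene")}
pickle.dump(F,open('pics/F4.pkl','wb'))
cv2.imwrite('pics/m4.png',np.vstack([crop(F["side"],140,180,100,72,7)]))
cv2.imwrite('pics/m4b.png',crop(F["scene"],240,200,130,100,6))
cv2.imwrite('pics/m4w.png',F["wrist"]["frame"][:,:,::-1])
E
```

```text
t 5.77 p [0.6238 0.1072 0.1078] yawy 7.92 tilt z [-0.0039  0.0063 -1.    ] F [ 0.5 -0.1 -2.5] op 0.0416 q [ 0.2   0.45 -0.57  1.62  0.25  1.14 -0.29]
dp [ 0.0023  0.001  -0.0001] ang [-0.001 -0.003  0.001]
dp [ 0.0023  0.001  -0.0001] ang [-0.001 -0.003  0.001]
per row mm 2.484952879564635 deg 0.22146992122385242
t 6.18 p [0.6232 0.1039 0.107 ] yawy 7.7 tilt z [-0.0055  0.005  -1.    ] F [ 0.2 -0.7 -2.2] op 0.0413 q [ 0.21  0.45 -0.57  1.63  0.25  1.14 -0.29]
dp [ 0.0039  0.0015 -0.0005] ang [-0.002 -0.003 -0.001]
dp [ 0.0039  0.0015 -0.0005] ang [-0.002 -0.003 -0.001]
per row mm 4.202293385653083 deg 0.21963530361158326
```

View pics/m4.png

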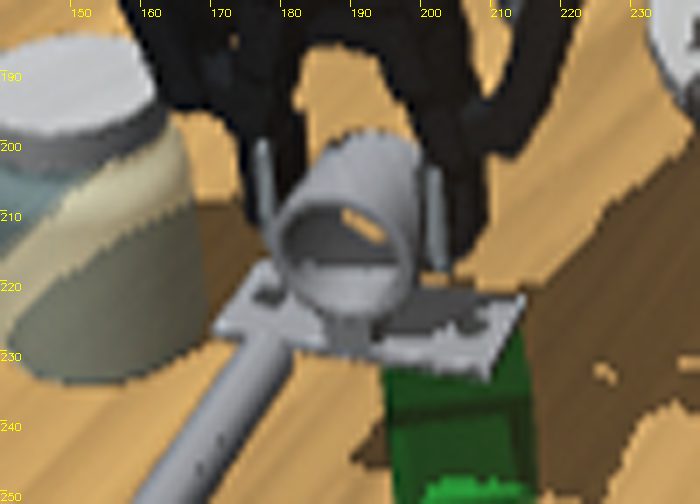

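View pics/m4b.png

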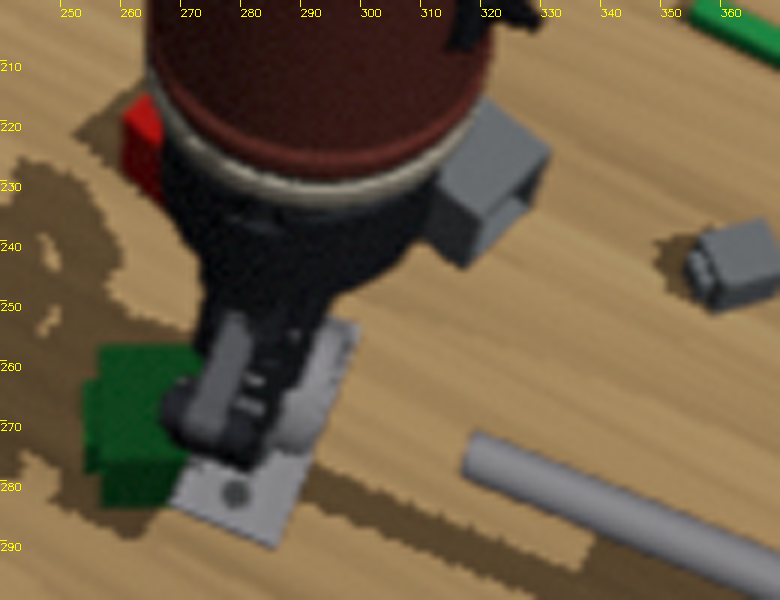

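View pics/m4w.png

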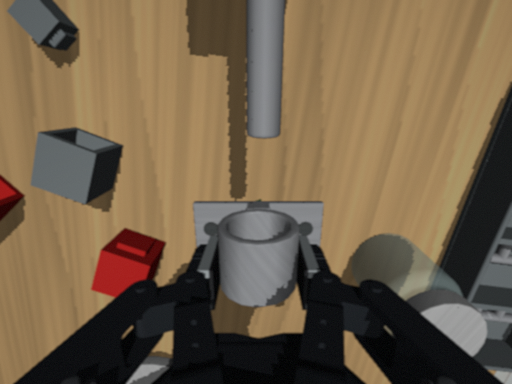

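Run:
```python
from h import *
F=load('pics/F4.pkl')
cv2.imwrite('pics/w4a.png',crop(F["wrist"],190,60,140,110,5));cv2.imwrite('pics/w4b.png',crop(F["wrist"],185,190,150,120,5))
```

```text
(no output)
```

View pics/w4a.png

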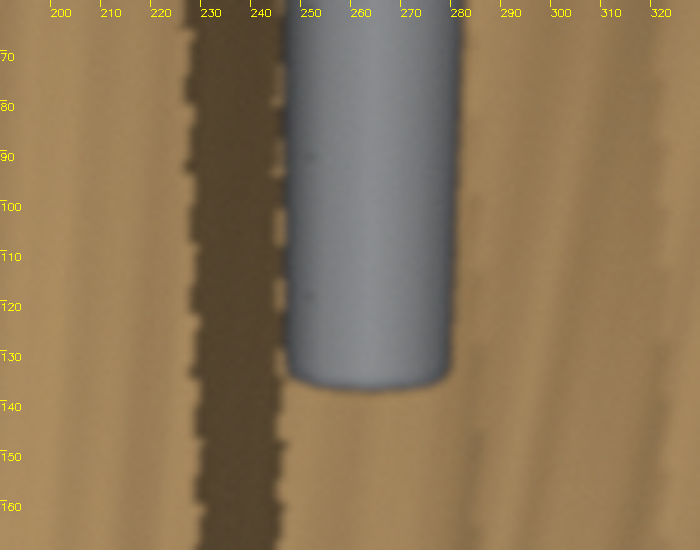

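View pics/w4b.png

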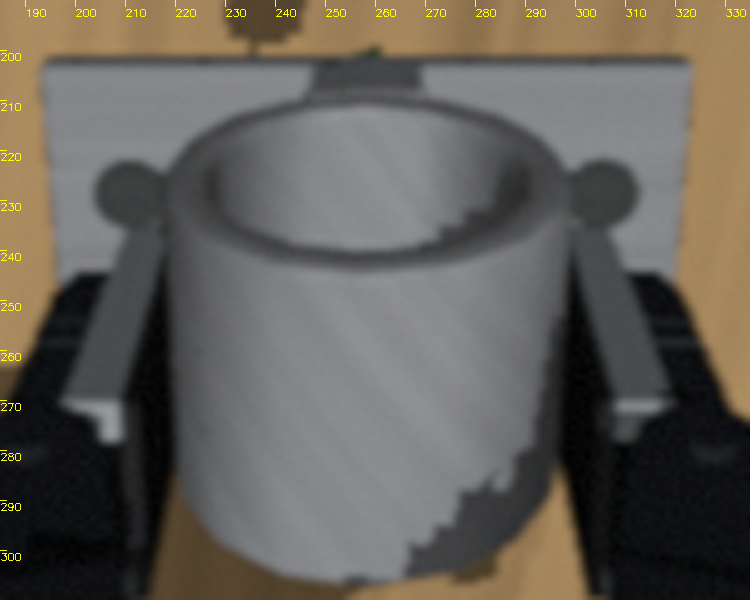

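Run:
```python
from h import *
np.set_printoptions(precision=4,suppress=True)
F=load('pics/F4.pkl');w=F["wrist"];s=F["side"]
P0=[onz(w,u-.4,v-.4,.12) for u,v in[(247.6,60),(282.6,60),(248,132),(280.4,132)]]
n=(P0[0]+P0[1])/2;t=(P0[2]+P0[3])/2;d=n-t
print('pin far',n,'tip',t,'dir',np.degrees(np.arctan2(d[1],d[0])),'dia',np.linalg.norm(P0[2]-P0[3]))
c,e=tri(w,(258.4,226.3),s,(188.9,216.7)); print('front rim centre',c,e)
p=np.array([-.1357,.9907,0]);ctr=c-.018*p
print('barrel centre',ctr)
print('wrist only z=.1187',onz(w,258.4,226.3,.1187))
u=d/np.linalg.norm(d); m=(n+t)/2
l=ctr-m; print('lateral offs of barrel from pin axis (+=right of dir)', l[0]*u[1]-l[1]*u[0])
# foot top edge yaw
a,b=onz(w,193.4,201,.09),onz(w,323,201,.09);print('foot',np.degrees(np.arctan2(*(b-a)[1::-1])),np.linalg.norm(b-a))
```

```text
pin far [0.6124 0.2019 0.12  ] tip [0.6163 0.1715 0.12  ] dir 97.33902263222537 dia 0.01520705753090339
front rim centre [0.62   0.1212 0.1179] 0.001260694254919684
barrel centre [0.6224 0.1034 0.1179]
wrist only z=.1187 [0.6204 0.1221 0.1187]
lateral offs of barrel from pin axis (+=right of dir) -0.0025746339325459205
foot 7.810757926381993 0.08145383707264635
```

```bash
python3 -m creep '[{"delta_pos":[0.008,0.002,-0.001],"angular":[-0.002,-0.003,0],"claw":1},{"delta_pos":[0.01,0.001,-0.001],"angular":[-0.002,-0.003,0],"claw":1},{"delta_pos":[0.01,0,0],"angular":[0,0,0],"claw":1},{"delta_pos":[0.01,0,0],"angular":[0,0,0],"claw":1},{"delta_pos":[0.006,0,0],"angular":[0,0,0],"claw":1}]'; python3 plan.py .6055 .259 .109 7.6 8
```

```text
time: 6.75
tcp_pos: [0.6205, 0.152, 0.1099]
ee_rot: [0.658, 0.753, 0.0, 0.001]
contact_force: [-0.5, 0.5, -1.9]
opening: 0.0414
t 6.75 p [0.6205 0.152  0.1099] yawy 7.64 tilt z [ 9.e-04 -6.e-04 -1.e+00] F [-0.5  0.5 -1.9] op 0.0414 q [ 0.13  0.46 -0.58  1.61  0.27  1.15 -0.37]
dp [ 0.0135 -0.0001  0.0001] ang [0. 0. 0.]
dp [ 0.0135 -0.0001  0.0001] ang [0. 0. 0.]
dp [ 0.0135 -0.0001  0.0001] ang [0. 0. 0.]
dp [ 0.0135 -0.0001  0.0001] ang [0. 0. 0.]
dp [ 0.0135 -0.0001  0.0001] ang [0. 0. 0.]
dp [ 0.0135 -0.0001  0.0001] ang [0. 0. 0.]
dp [ 0.0135 -0.0001  0.0001] ang [0. 0. 0.]
dp [ 0.0135 -0.0001  0.0001] ang [0. 0. 0.]
per row mm 13.503123919443487 deg 0.009230341227074966
```

```bash
python3 -m creep '[{"delta_pos":[0.013,0,0],"angular":[0,0,0],"claw":1},{"delta_pos":[0.013,0,0],"angular":[0,0,0],"claw":1},{"delta_pos":[0.013,0,0],"angular":[0,0,0],"claw":1},{"delta_pos":[0.013,0,0],"angular":[0,0,0],"claw":1},{"delta_pos":[0.013,0,0],"angular":[0,0,0],"claw":1}]'; python3 plan.py .6055 .259 .109 7.6 3
```

```text
time: 7.17
tcp_pos: [0.6103, 0.2237, 0.1096]
ee_rot: [0.658, 0.753, -0.0, 0.0]
contact_force: [1.0, -0.1, -2.9]
opening: 0.0411
t 7.17 p [0.6103 0.2237 0.1096] yawy 7.7 tilt z [ 6.e-04 -6.e-04 -1.e+00] F [ 1.  -0.1 -2.9] op 0.0411 q [ 0.02  0.49 -0.59  1.58  0.29  1.16 -0.49]
dp [0.0119 0.     0.0002] ang [0.    0.    0.001]
dp [ 0.0119 -0.      0.0002] ang [0.    0.    0.001]
dp [ 0.0119 -0.      0.0002] ang [0.    0.    0.001]
per row mm 11.882371969077372 deg 0.03758248598854779
```

```bash
python3 -m creep '[{"delta_pos":[0.011,0,0],"angular":[0,0,0],"claw":1},{"delta_pos":[0.01,0,0],"angular":[0,0,0],"claw":1},{"delta_pos":[0.006,0,0],"angular":[0,0,0],"claw":1},{"delta_pos":[0.002,0,0.002],"angular":[0,0,0],"claw":1},{"delta_pos":[0,0,0.003],"angular":[0,0,0],"claw":1}]'; python3 plan.py .6055 .259 .102 7.6 3
python3 - <<'E'
from h import *
from rig import eyes
F={n:eyes.grab_frame(n) for n in("wrist","scene")}
cv2.imwrite('pics/m5.png',np.hstack([cv2.resize(F["wrist"]["frame"][100:384,100:420,::-1],(400,355)),crop(F["scene"],280,200,133,118,3)[:354].copy() if 0 else cv2.resize(F["scene"]["frame"][200:330,290:436,::-1],(399,355))]))
E
```

```text
time: 7.58
tcp_pos: [0.6044, 0.2615, 0.1049]
ee_rot: [0.656, 0.755, 0.001, -0.0]
contact_force: [-0.1, 0.8, -2.2]
opening: 0.0416
t 7.58 p [0.6044 0.2615 0.1049] yawy 8.04 tilt z [ 8.0e-04  1.9e-03 -1.0e+00] F [-0.1  0.8 -2.2] op 0.0416 q [-0.03  0.51 -0.6   1.56  0.3   1.16 -0.55]
dp [-0.0009  0.0003  0.001 ] ang [ 0.    -0.001  0.003]
dp [-0.0009  0.0003  0.001 ] ang [ 0.    -0.001  0.003]
dp [-0.0009  0.0003  0.001 ] ang [ 0.    -0.001  0.003]
per row mm 1.3518020376373472 deg 0.15213485335930246
```

View pics/m5.png

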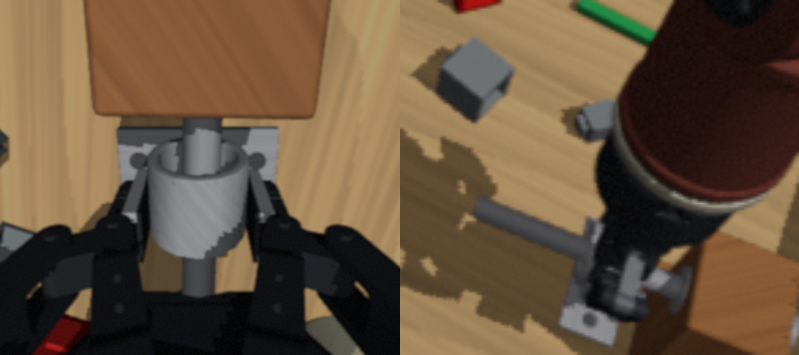

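Threaded, with the pin visible through the bore at both ends. Lower gently, then open.

```bash
python3 -m creep '[{"delta_pos":[0,0,0.003],"angular":[0,0,0],"claw":1},{"delta_pos":[0,0,0.002],"angular":[0,0,0],"claw":1},{"delta_pos":[0,0,0],"angular":[0,0,0],"claw":1},{"delta_pos":[0,0,0],"angular":[0,0,0],"claw":0.3},{"delta_pos":[0,0,0],"angular":[0,0,0],"claw":-0.1}]'; python3 -m creep '[{"delta_pos":[0,0,0],"angular":[0,0,0],"claw":-0.5},{"delta_pos":[0,0,0],"angular":[0,0,0],"claw":-1},{"delta_pos":[0,0,0],"angular":[0,0,0],"claw":-1},{"delta_pos":[0,0,0],"angular":[0,0,0],"claw":-1},{"delta_pos":[0,0,0],"angular":[0,0,0],"claw":-1}]'; python3 plan.py
python3 - <<'E'
from h import *
from rig import eyes
F={n:eyes.grab_frame(n) for n in("wrist","side")}
cv2.imwrite('pics/m6.png',np.hstack([cv2.resize(F["wrist"]["frame"][100:384,100:420,::-1],(400,355)),cv2.resize(F["side"]["frame"][150:270,90:225,::-1],(399,355))]))
E
```

```text
time: 8.1
tcp_pos: [0.606, 0.2571, 0.0992]
ee_rot: [0.658, 0.753, 0.0, 0.0]
contact_force: [-0.5, -0.4, 0.8]
opening: 0.0468
time: 8.52
tcp_pos: [0.6069, 0.2562, 0.1]
ee_rot: [0.658, 0.753, 0.001, 0.001]
contact_force: [0.0, 0.1, -0.5]
opening: 0.0853
t 8.52 p [0.6069 0.2562 0.1   ] yawy 7.65 tilt z [ 0.0026  0.     -1.    ] F [ 0.   0.1 -0.5] op 0.0853 q [-0.03  0.51 -0.59  1.57  0.3   1.15 -0.55]
```

View pics/m6.png

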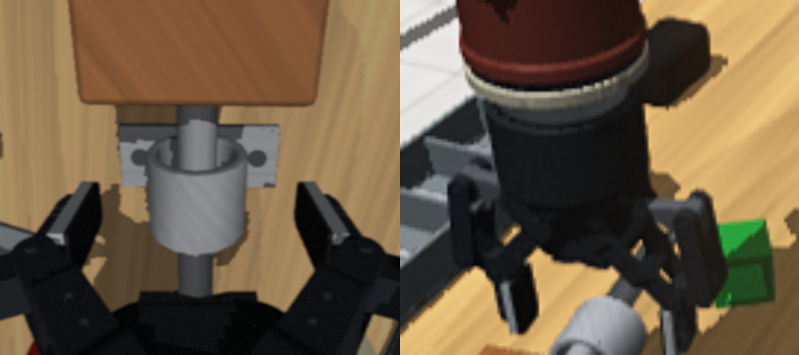

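```bash
python3 -m creep '[{"delta_pos":[0,0,-0.015],"angular":[0,0,0],"claw":-1},{"delta_pos":[0,0,-0.025],"angular":[0,0,0],"claw":-1},{"delta_pos":[0,0,-0.025],"angular":[0,0,0],"claw":-1},{"delta_pos":[0,0,-0.02],"angular":[0,0,0],"claw":-1},{"delta_pos":[-0.01,0,-0.01],"angular":[0,0,0],"claw":-1}]'; python3 plan.py .466 .114 .2 -14 10
```

```text
time: 9.03
tcp_pos: [0.6048, 0.2475, 0.1944]
ee_rot: [0.657, 0.754, -0.002, -0.002]
contact_force: [0.6, 0.9, 0.3]
opening: 0.0857
t 9.03 p [0.6048 0.2475 0.1944] yawy 7.87 tilt z [-0.0052 -0.0013 -1.    ] F [0.6 0.9 0.3] op 0.0857 q [-0.    0.43 -0.61  1.47  0.25  1.32 -0.5 ]
dp [-0.0113 -0.0156 -0.0005] ang [-0.001  0.     0.038]
dp [-0.0119 -0.0151 -0.0005] ang [-0.001  0.     0.038]
dp [-0.0125 -0.0147 -0.0005] ang [-0.001  0.     0.038]
dp [-0.013  -0.0142 -0.0005] ang [-0.001  0.     0.038]
dp [-0.0136 -0.0137 -0.0005] ang [-0.001  0.     0.038]
dp [-0.0141 -0.0132 -0.0005] ang [-0.001  0.     0.038]
dp [-0.0146 -0.0126 -0.0005] ang [-0.001  0.     0.038]
dp [-0.015  -0.012  -0.0005] ang [-0.001  0.     0.038]
dp [-0.0155 -0.0115 -0.0005] ang [-0.001  0.     0.038]
dp [-0.0159 -0.0109 -0.0006] ang [-0.001  0.     0.038]
per row mm 19.269158779262504 deg 2.187639533571539
```

```bash
python3 -m creep '[{"delta_pos":[-0.011,-0.0155,-0.0005],"angular":[-0.001,0,0.038],"claw":-1},{"delta_pos":[-0.012,-0.015,-0.0005],"angular":[-0.001,0,0.038],"claw":-1},{"delta_pos":[-0.0125,-0.0145,-0.0005],"angular":[-0.001,0,0.038],"claw":-1},{"delta_pos":[-0.013,-0.014,-0.0005],"angular":[-0.001,0,0.038],"claw":-1},{"delta_pos":[-0.0135,-0.0135,-0.0005],"angular":[-0.001,0,0.038],"claw":-1}]'; python3 plan.py .466 .114 .19 -14 5
```

```text
time: 9.45
tcp_pos: [0.5372, 0.1768, 0.1983]
ee_rot: [0.728, 0.685, 0.002, 0.001]
contact_force: [-0.4, -0.6, 0.4]
opening: 0.0856
t 9.45 p [0.5372 0.1768 0.1983] yawy -3.47 tilt z [ 0.0043  0.0011 -1.    ] F [-0.4 -0.6  0.4] op 0.0856 q [ 0.12  0.23 -0.6   1.7   0.14  1.25 -0.57]
dp [-0.0134 -0.0135  0.0016] ang [ 0.001 -0.     0.037]
dp [-0.0139 -0.013   0.0016] ang [ 0.001 -0.     0.037]
dp [-0.0143 -0.0124  0.0016] ang [ 0.001 -0.     0.037]
dp [-0.0148 -0.0119  0.0016] ang [ 0.001 -0.     0.037]
dp [-0.0152 -0.0113  0.0016] ang [ 0.001 -0.     0.037]
per row mm 19.0515465853115 deg 2.1062008180769674
```

```bash
python3 -m creep '[{"delta_pos":[-0.0145,-0.014,0.0016],"angular":[0.001,0,0.038],"claw":-1},{"delta_pos":[-0.0145,-0.0135,0.0016],"angular":[0.001,0,0.038],"claw":-1},{"delta_pos":[-0.0145,-0.0125,0.0016],"angular":[0.001,0,0.037],"claw":-1},{"delta_pos":[-0.0125,-0.01,0.0016],"angular":[0.001,0,0.036],"claw":-1},{"delta_pos":[-0.007,-0.005,0.0016],"angular":[0.001,0,0.02],"claw":-1}]' >/dev/null;python3 -m creep '[{"delta_pos":[0,0,0],"angular":[0,0,0],"claw":-1},{"delta_pos":[0,0,0],"angular":[0,0,0],"claw":-1},{"delta_pos":[0,0,0],"angular":[0,0,0],"claw":-1},{"delta_pos":[0,0,0],"angular":[0,0,0],"claw":-1},{"delta_pos":[0,0,0],"angular":[0,0,0],"claw":-1}]' >/dev/null
python3 - <<'E'
from h import *
from rig import eyes
F={n:eyes.grab_frame(n) for n in("wrist",)}
pickle.dump(F,open('pics/F7.pkl','wb'))
cv2.imwrite('pics/m7.png',crop(F["wrist"],150,120,200,150,4))
print(proj(F["wrist"],(.466,.114,.044)))
E
python3 plan.py .466 .114 .03 -14 5
```

```text
[253.62336405 177.7376851 ]
t 10.33 p [0.4708 0.1116 0.1878] yawy -14.01 tilt z [-5.0e-04 -1.1e-03 -1.0e+00] F [-0.1  0.1  0.5] op 0.0856 q [ 0.22  0.06 -0.56  1.89  0.03  1.2  -0.59]
dp [ 0.0003 -0.001   0.0316] ang [-0.  0. -0.]
dp [ 0.0003 -0.001   0.0316] ang [-0.  0. -0.]
dp [ 0.0003 -0.001   0.0316] ang [-0.  0. -0.]
dp [ 0.0003 -0.001   0.0316] ang [-0.  0. -0.]
dp [ 0.0002 -0.001   0.0316] ang [-0.  0. -0.]
per row mm 31.576516053871075 deg 0.014393852333594968
```

View pics/m7.png

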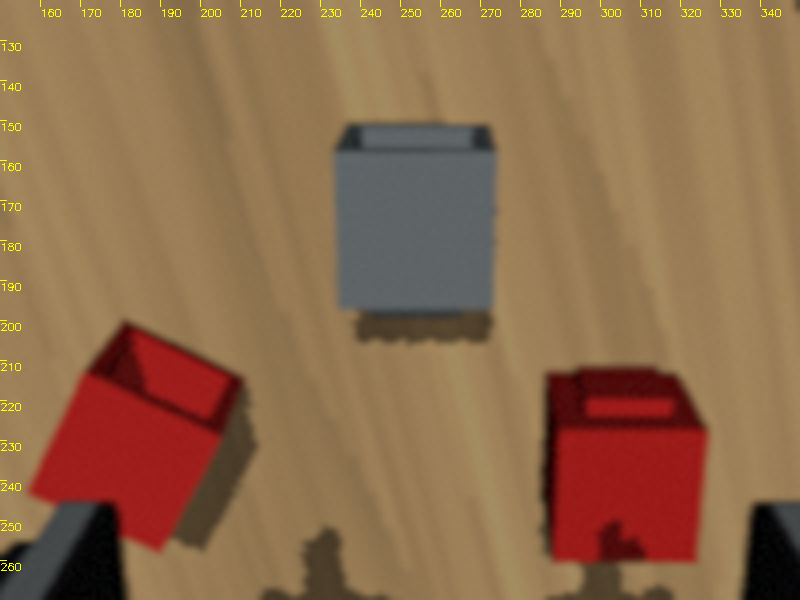

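Run:
```python
from h import *
np.set_printoptions(precision=4,suppress=True)
w=load('pics/F7.pkl')["wrist"]
C=np.array([onz(w,u-.4,v-.4,.044) for u,v in[(233.5,158),(274,158),(273.2,197),(234.5,196.5)]])
print(C,C.mean(0),[np.degrees(np.arctan2(*(C[i]-C[j])[1::-1])) for i,j in[(1,0),(2,3),(0,3),(1,2)]])
c=C.mean(0); y=np.radians(-14); ty=np.array([np.cos(y),np.sin(y),0]);tx=np.array([-ty[1],ty[0],0])
for u,v in [(171,214),(210,214),(205,229),(157,243),(190,258),(286,213),(289,227),(326.5,227),(324,260),(289,260)]:
    P=onz(w,u-.4,v-.4,.044)-c; print((u,v),'along toolx',P@tx,'tooly',P@ty)
```

```text
[[0.4502 0.141  0.044 ]
 [0.4923 0.1305 0.044 ]
 [0.4815 0.0875 0.044 ]
 [0.4394 0.0986 0.044 ]] [0.4658 0.1144 0.044 ] [np.float64(-14.006645824256362), np.float64(-14.78478661074592), np.float64(75.73571560495458), np.float64(75.88484615662695)]
(171, 214) along toolx -0.04306118598677536 tooly -0.09534394563310519
(210, 214) along toolx -0.04305702743269345 tooly -0.050550510030085365
(205, 229) along toolx -0.06213352146568039 tooly -0.05752170995613899
(157, 243) along toolx -0.0806483326584414 tooly -0.11601160553540095
(190, 258) along toolx -0.10125909617916284 tooly -0.07831656790409387
(286, 213) along toolx -0.041804026722315916 tooly 0.03666165990140331
(289, 227) along toolx -0.059531988043732435 tooly 0.040742587430703296
(326.5, 227) along toolx -0.059525608280962566 tooly 0.08451621776941529
(324, 260) along toolx -0.10402580319219035 tooly 0.08507600299452878
(289, 260) along toolx -0.10403813229667028 tooly 0.04235484219972862
```

```bash
python3 -m creep '[{"delta_pos":[0.001,-0.003,0.02],"angular":[0,0,0],"claw":-1},{"delta_pos":[0.0005,-0.0025,0.03],"angular":[0,0,0],"claw":-1},{"delta_pos":[0,0,0.03],"angular":[0,0,0],"claw":-1},{"delta_pos":[0,0,0.03],"angular":[0,0,0],"claw":-1},{"delta_pos":[0,0,0.02],"angular":[0,0,0],"claw":-1}]'; python3 plan.py .4658 .1144 .006 -14 3
```

```text
time: 10.75
tcp_pos: [0.4721, 0.1185, 0.0588]
ee_rot: [0.787, 0.617, 0.006, 0.003]
contact_force: [-0.4, -0.5, 0.7]
opening: 0.0858
t 10.75 p [0.4721 0.1185 0.0588] yawy -13.76 tilt z [ 0.0119  0.0029 -0.9999] F [-0.4 -0.5  0.7] op 0.0858 q [ 0.18  0.21 -0.56  2.03  0.14  0.92 -0.7 ]
dp [-0.0019 -0.0019  0.0176] ang [ 0.004 -0.002  0.001]
dp [-0.0019 -0.0018  0.0176] ang [ 0.004 -0.002  0.001]
dp [-0.0019 -0.0018  0.0176] ang [ 0.004 -0.002  0.001]
per row mm 17.7864625876404 deg 0.24817739745550937
```

```bash
python3 -m creep '[{"delta_pos":[-0.003,-0.003,0.012],"angular":[0.006,-0.002,0],"claw":-1},{"delta_pos":[-0.002,-0.002,0.015],"angular":[0.005,0,0],"claw":-1},{"delta_pos":[-0.001,-0.001,0.01],"angular":[0,0,0],"claw":-1},{"delta_pos":[0,0,0.005],"angular":[0,0,0],"claw":-1},{"delta_pos":[0,0,0],"angular":[0,0,0],"claw":-1}]'; python3 plan.py .4658 .1144 .006 -14 1
```

```text
time: 11.17
tcp_pos: [0.4625, 0.1152, 0.0107]
ee_rot: [0.786, 0.619, -0.001, -0.004]
contact_force: [-0.2, -0.2, 0.4]
opening: 0.085
t 11.17 p [0.4625 0.1152 0.0107] yawy -13.57 tilt z [-0.0073  0.0045 -1.    ] F [-0.2 -0.2  0.4] op 0.085 q [ 0.16  0.28 -0.55  2.07  0.19  0.84 -0.73]
dp [-0.      0.0034  0.0047] ang [-0.008 -0.003  0.008]
per row mm 5.7957719382300406 deg 0.6535248246046014
```

```bash
python3 -m creep '[{"delta_pos":[0,0.003,0.004],"angular":[-0.006,-0.003,0.006],"claw":-1},{"delta_pos":[0,0,0.002],"angular":[0,0,0],"claw":-0.2},{"delta_pos":[0,0,0],"angular":[0,0,0],"claw":0.2},{"delta_pos":[0,0,0],"angular":[0,0,0],"claw":0.6},{"delta_pos":[0,0,0],"angular":[0,0,0],"claw":1}]' 40;python3 plan.py .4658 .1144 .006 -14 1; python3 -m creep '[{"delta_pos":[0,0,0],"angular":[0,0,0],"claw":1},{"delta_pos":[0,0,0],"angular":[0,0,0],"claw":1},{"delta_pos":[0,0,0],"angular":[0,0,0],"claw":1},{"delta_pos":[0,0,0],"angular":[0,0,0],"claw":1},{"delta_pos":[0,0,0],"angular":[0,0,0],"claw":1}]' >/dev/null; python3 plan.py .4658 .1144 .006 -14 1
python3 - <<'E'
from h import *
from rig import eyes
F={n:eyes.grab_frame(n) for n in("wrist",)}
cv2.imwrite('pics/m8.png',F["wrist"]["frame"][:,:,::-1])
E
```

```text
time: 11.58
tcp_pos: [0.4686, 0.1154, 0.0073]
ee_rot: [0.788, 0.616, 0.002, 0.001]
contact_force: [-0.4, -0.4, -0.8]
opening: 0.0436
t 11.58 p [0.4686 0.1154 0.0073] yawy -13.94 tilt z [ 3.8e-03  3.0e-04 -1.0e+00] F [-0.4 -0.4 -0.8] op 0.0436 q [ 0.15  0.29 -0.54  2.07  0.2   0.83 -0.75]
dp [-0.0016 -0.0025  0.0013] ang [ 0.004 -0.001  0.001]
per row mm 3.260919486201705 deg 0.22280295482250054
t 12.0 p [0.4692 0.1153 0.0083] yawy -13.96 tilt z [ 5.5e-03  3.0e-04 -1.0e+00] F [ 0.2  0.1 -0. ] op 0.0437 q [ 0.15  0.29 -0.54  2.07  0.2   0.83 -0.75]
dp [-0.0018 -0.0031  0.0023] ang [ 0.005 -0.002  0.001]
per row mm 4.248225794317035 deg 0.3192484789842316
```

View pics/m8.png

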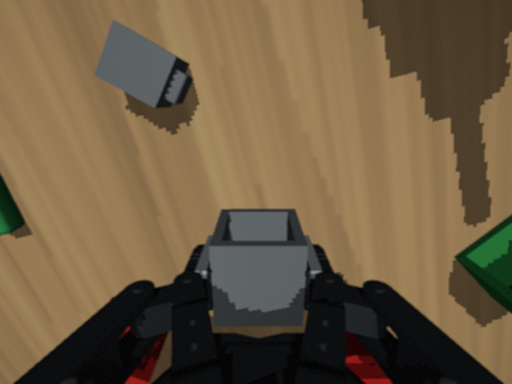

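```bash
python3 -m creep '[{"delta_pos":[0,0,-0.01],"angular":[0,0,0],"claw":1},{"delta_pos":[0,0,-0.022],"angular":[0.003,0,0],"claw":1},{"delta_pos":[0,0,-0.025],"angular":[0.003,0,0],"claw":1},{"delta_pos":[0,0,-0.025],"angular":[0,0,0],"claw":1},{"delta_pos":[0,0,-0.015],"angular":[0,0,0],"claw":1}]'; python3 plan.py .622 .095 .12 7.5 9
```

```text
time: 12.47
tcp_pos: [0.4653, 0.1151, 0.1074]
ee_rot: [0.787, 0.617, -0.003, -0.004]
contact_force: [0.8, 0.4, -0.6]
opening: 0.0437
t 12.47 p [0.4653 0.1151 0.1074] yawy -13.85 tilt z [-0.0099  0.0019 -0.9999] F [ 0.8  0.4 -0.6] op 0.0437 q [ 0.21  0.14 -0.57  1.99  0.08  1.04 -0.65]
dp [ 0.002   0.0174 -0.0016] ang [-0.001 -0.    -0.041]
dp [ 0.0013  0.0175 -0.0016] ang [-0.001 -0.    -0.041]
dp [ 0.0005  0.0175 -0.0015] ang [-0.001 -0.    -0.041]
dp [-0.0002  0.0175 -0.0015] ang [-0.001 -0.    -0.041]
dp [-0.0009  0.0175 -0.0015] ang [-0.001 -0.    -0.041]
dp [-0.0016  0.0175 -0.0015] ang [-0.001 -0.    -0.041]
dp [-0.0024  0.0174 -0.0015] ang [-0.001 -0.    -0.041]
dp [-0.0031  0.0173 -0.0014] ang [-0.001 -0.    -0.041]
dp [-0.0038  0.0171 -0.0014] ang [-0.001 -0.    -0.041]
per row mm 17.61109506726231 deg 2.3735346438625444
```

```bash
python3 -m creep '[{"delta_pos":[0.0015,0.0175,-0.001],"angular":[-0.001,0,-0.041],"claw":1},{"delta_pos":[0.001,0.0175,-0.001],"angular":[-0.001,0,-0.041],"claw":1},{"delta_pos":[0,0.0175,-0.001],"angular":[-0.001,0,-0.041],"claw":1},{"delta_pos":[-0.001,0.0175,-0.001],"angular":[-0.001,0,-0.041],"claw":1},{"delta_pos":[-0.002,0.0175,-0.001],"angular":[-0.001,0,-0.041],"claw":1}]' >/dev/null; python3 plan.py .622 .1 .115 7.5 5
```

```text
t 12.88 p [0.5549 0.1023 0.1221] yawy -1.48 tilt z [ 4.7e-03  7.0e-04 -1.0e+00] F [-0.7  0.3 -0.8] op 0.0437 q [ 0.21  0.29 -0.56  1.79  0.17  1.1  -0.42]
dp [-0.0001  0.0134  0.0015] ang [ 0.001 -0.    -0.031]
dp [-0.0005  0.0134  0.0015] ang [ 0.001 -0.    -0.031]
dp [-0.001   0.0134  0.0015] ang [ 0.001 -0.    -0.031]
dp [-0.0014  0.0134  0.0015] ang [ 0.001 -0.    -0.031]
dp [-0.0018  0.0133  0.0014] ang [ 0.001 -0.    -0.031]
per row mm 13.511549909378855 deg 1.7970428424978233
```

```bash
python3 -m creep '[{"delta_pos":[0,0.0145,0.0015],"angular":[0.001,0,-0.036],"claw":1},{"delta_pos":[0,0.0145,0.002],"angular":[0.001,0,-0.036],"claw":1},{"delta_pos":[0,0.0145,0.002],"angular":[0.001,0,-0.036],"claw":1},{"delta_pos":[0,0.011,0.002],"angular":[0.001,0,-0.03],"claw":1},{"delta_pos":[0,0.006,0.002],"angular":[0,0,-0.015],"claw":1}]' >/dev/null; python3 plan.py .6242 .11 .106 7.5 3
python3 -m creep '[{"delta_pos":[0,0,0.001],"angular":[0,0,0],"claw":1},{"delta_pos":[0,0,0.001],"angular":[0,0,0],"claw":1},{"delta_pos":[0,0,0],"angular":[0,0,0],"claw":1},{"delta_pos":[0,0,0],"angular":[0,0,0],"claw":1},{"delta_pos":[0,0,0],"angular":[0,0,0],"claw":1}]'>/dev/null;python3 plan.py .6242 .11 .106 7.5 3
python3 - <<'E'
from h import *
from rig import eyes
F={n:eyes.grab_frame(n) for n in("wrist","side")}
pickle.dump(F,open('pics/F9.pkl','wb'))
cv2.imwrite('pics/m9.png',np.hstack([crop(F["wrist"],185,80,140,180,3)[:540],crop(F["side"],115,170,120,180,3)[:540]]))
E
```

```text
t 13.3 p [0.6206 0.1027 0.1171] yawy 7.69 tilt z [ 0.0036  0.0013 -1.    ] F [ 0.6 -0.2  0.1] op 0.0436 q [ 0.2   0.43 -0.55  1.63  0.24  1.15 -0.28]
dp [0.0022 0.0015 0.0037] ang [ 0.001 -0.     0.001]
dp [0.0022 0.0015 0.0037] ang [ 0.001 -0.     0.001]
dp [0.0022 0.0015 0.0037] ang [ 0.001 -0.     0.001]
per row mm 4.581907181675624 deg 0.09657258587842425
t 13.72 p [0.6193 0.103  0.1157] yawy 7.61 tilt z [ 0.0023  0.0018 -1.    ] F [ 0.6  0.4 -0.1] op 0.0437 q [ 0.2   0.43 -0.55  1.64  0.24  1.14 -0.28]
dp [0.0021 0.0019 0.0032] ang [ 0.001 -0.     0.001]
dp [0.0021 0.0019 0.0032] ang [ 0.001 -0.     0.001]
dp [0.0021 0.0019 0.0032] ang [ 0.001 -0.     0.001]
per row mm 4.291285184864168 deg 0.06639155331404129
```

View pics/m9.png

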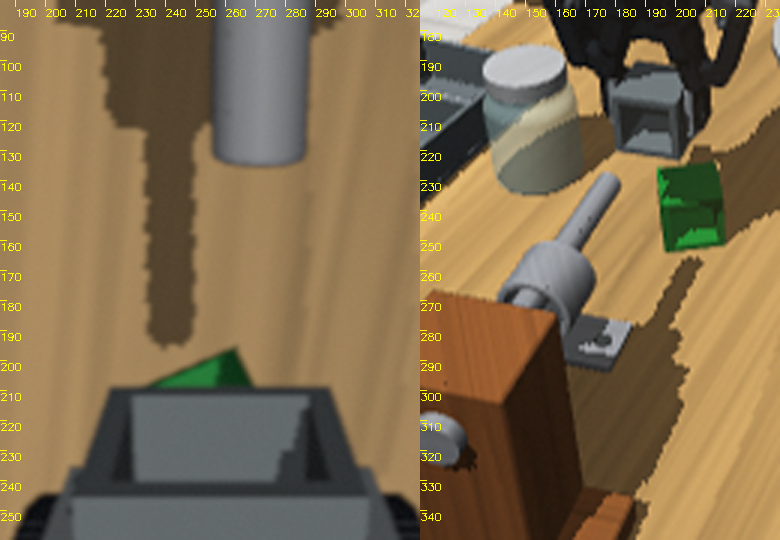

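Run:
```python
from h import *
np.set_printoptions(precision=4,suppress=True)
F=load('pics/F9.pkl');w=F["wrist"];s=F["side"]
t=(onz(w,255.3,130,.12)+onz(w,285.6,130,.12))/2
n=(onz(w,256,82,.12)+onz(w,287.8,82,.12))/2
d=n-t;print('tip',t,'dir',np.degrees(np.arctan2(d[1],d[0])))
a,b=onz(w,209.6,244.3,.1514),onz(w,307.9,244.3,.1514);m=(a+b)/2
print('mouth top',a,b,m,np.linalg.norm(b-a))
u=np.array([-.132,.9912,0]); T=np.array([.6163,.1715,.12])
l=m-T; print('lateral',l[0]*u[1]-l[1]*u[0],'along',l@u)
# mouth centre in side: corners
C=[(613,95),(680,107),(680,158),(616,147)]
c=np.mean([((x-420)/3+115-.4,y/3+170-.4) for x,y in C],0)
cw=(258.8,(244.3+209)/2)
print('tri top mid side',tri(w,(258.8,244.3),s,np.mean([((x-420)/3+115-.4,y/3+170-.4) for x,y in C[:2]],0)))
```

```text
tip [0.6158 0.1711 0.12  ] dir 96.6757411069674
mouth top [0.5944 0.1213 0.1514] [0.6377 0.127  0.1514] [0.6161 0.1242 0.1514] 0.04365627581992539
lateral -0.0064590418353680295 along -0.046898412319365104
tri top mid side (array([0.6151, 0.1225, 0.1508]), np.float64(0.0032343395245410115))
```

```bash
python3 -m creep '[{"delta_pos":[0.002,0.003,0.004],"angular":[0,0,0],"claw":1},{"delta_pos":[0.005,0.003,0.004],"angular":[0,0,0],"claw":1},{"delta_pos":[0.006,0.001,0.002],"angular":[0,0,0],"claw":1},{"delta_pos":[0.006,0,0],"angular":[0,0,0],"claw":1},{"delta_pos":[0.003,0,0],"angular":[0,0,0],"claw":1}]' >/dev/null; python3 plan.py .6205 .13 .106 7.5 3
python3 -m creep '[{"delta_pos":[0,0,0],"angular":[0,0,0],"claw":1},{"delta_pos":[0,0,0],"angular":[0,0,0],"claw":1},{"delta_pos":[0,0,0],"angular":[0,0,0],"claw":1},{"delta_pos":[0,0,0],"angular":[0,0,0],"claw":1},{"delta_pos":[0,0,0],"angular":[0,0,0],"claw":1}]'>/dev/null;python3 plan.py
python3 - <<'E'
from h import *
from rig import eyes
F={n:eyes.grab_frame(n) for n in("wrist","side")}
pickle.dump(F,open('pics/F10.pkl','wb'))
cv2.imwrite('pics/m10.png',np.hstack([crop(F["wrist"],185,80,140,180,3)[:540],crop(F["side"],115,170,120,180,3)[:540]]))
E
```

```text
t 14.23 p [0.6238 0.1273 0.1048] yawy 7.54 tilt z [ 0.0027  0.0014 -1.    ] F [-0.5  0.3 -0.5] op 0.0434 q [ 0.16  0.46 -0.55  1.62  0.26  1.13 -0.33]
dp [ 0.001  -0.001  -0.0004] ang [ 0.001 -0.     0.   ]
dp [ 0.001  -0.001  -0.0004] ang [ 0.001 -0.     0.   ]
dp [ 0.001  -0.001  -0.0004] ang [ 0.001 -0.     0.   ]
per row mm 1.4760389427615668 deg 0.0600447416557166
t 14.65 p [0.6233 0.1295 0.1047] yawy 7.7 tilt z [ 0.0023  0.0019 -1.    ] F [ 0.8 -0.  -0.5] op 0.0437 q [ 0.15  0.46 -0.55  1.62  0.26  1.13 -0.33]
```

View pics/m10.png

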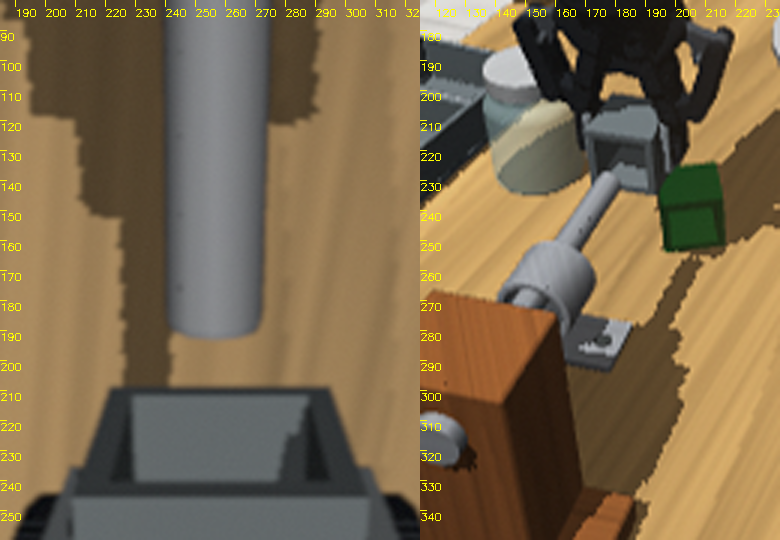

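```bash
python3 -m creep '[{"delta_pos":[0.005,-0.001,0],"angular":[0,0,0],"claw":1},{"delta_pos":[0.007,0,-0.001],"angular":[0,0,0],"claw":1},{"delta_pos":[0.007,0,0],"angular":[0,0,0],"claw":1},{"delta_pos":[0.006,0,0],"angular":[0,0,0],"claw":1},{"delta_pos":[0.004,0,0],"angular":[0,0,0],"claw":1}]'; python3 plan.py .6145 .1895 .105 7.5 1
```

```text
time: 15.17
tcp_pos: [0.6183, 0.1594, 0.1061]
ee_rot: [0.659, 0.752, 0.002, 0.0]
contact_force: [0.2, 0.5, 0.5]
opening: 0.0436
t 15.17 p [0.6183 0.1594 0.1061] yawy 7.56 tilt z [ 0.0027  0.0017 -1.    ] F [0.2 0.5 0.5] op 0.0436 q [ 0.11  0.46 -0.56  1.62  0.26  1.14 -0.38]
dp [0.0303 0.0002 0.0011] ang [ 0.003 -0.001  0.001]
per row mm 30.34973938067824 deg 0.19374419719852068
```

```bash
python3 -m creep '[{"delta_pos":[0.005,0,0],"angular":[0.002,0,0],"claw":1},{"delta_pos":[0.006,0,0],"angular":[0,0,0],"claw":1},{"delta_pos":[0.005,0,0],"angular":[0,0,0],"claw":1},{"delta_pos":[0.003,0,0],"angular":[0,0,0],"claw":1},{"delta_pos":[0.002,0,0],"angular":[0,0,0],"claw":1}]'; python3 plan.py .6145 .1895 .105 7.5 1
python3 - <<'E'
from h import *
from rig import eyes
F={n:eyes.grab_frame(n) for n in("wrist","side")}
pickle.dump(F,open('pics/F11.pkl','wb'))
cv2.imwrite('pics/m11.png',np.hstack([crop(F["wrist"],185,80,140,180,3)[:540],crop(F["side"],115,170,120,180,3)[:540]]))
E
```

```text
time: 15.58
tcp_pos: [0.6147, 0.1847, 0.1061]
ee_rot: [0.658, 0.753, 0.001, -0.001]
contact_force: [-0.5, 0.4, -1.4]
opening: 0.0438
t 15.58 p [0.6147 0.1847 0.1061] yawy 7.71 tilt z [ 4.0e-04  2.1e-03 -1.0e+00] F [-0.5  0.4 -1.4] op 0.0438 q [ 0.07  0.47 -0.57  1.61  0.27  1.14 -0.42]
dp [0.0047 0.0005 0.0012] ang [ 0.001 -0.002  0.004]
per row mm 4.909395314571121 deg 0.24691106205943614
```

View pics/m11.png

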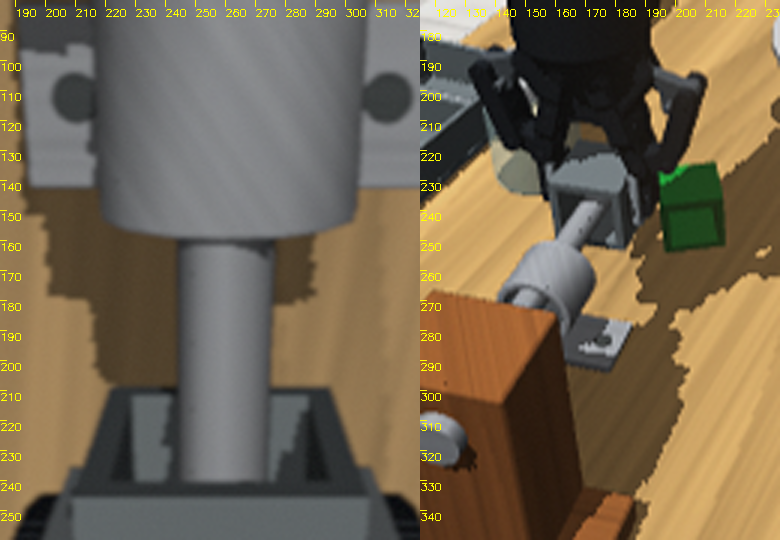

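```bash
python3 -m creep '[{"delta_pos":[0.002,0,0],"angular":[0,0,0],"claw":1},{"delta_pos":[0.002,0,0],"angular":[0,0,0],"claw":1},{"delta_pos":[0.001,0,0],"angular":[0,0,0],"claw":1},{"delta_pos":[0.001,0,0],"angular":[0,0,0],"claw":1},{"delta_pos":[0,0,0],"angular":[0,0,0],"claw":1}]'; python3 plan.py; python3 -m creep '[{"delta_pos":[0.002,0,0],"angular":[0,0,0],"claw":1},{"delta_pos":[0.001,0,0],"angular":[0,0,0],"claw":1},{"delta_pos":[0.001,0,0],"angular":[0,0,0],"claw":1},{"delta_pos":[0.001,0,0],"angular":[0,0,0],"claw":1},{"delta_pos":[0,0,0],"angular":[0,0,0],"claw":1}]'; python3 plan.py
```

```text
time: 16.1
tcp_pos: [0.6144, 0.188, 0.106]
ee_rot: [0.659, 0.752, -0.0, 0.0]
contact_force: [0.5, -0.3, -0.6]
opening: 0.0436
t 16.1 p [0.6144 0.188  0.106 ] yawy 7.55 tilt z [ 3.e-04 -7.e-04 -1.e+00] F [ 0.5 -0.3 -0.6] op 0.0436 q [ 0.07  0.47 -0.57  1.6   0.27  1.15 -0.43]
time: 16.52
tcp_pos: [0.6146, 0.1881, 0.1059]
ee_rot: [0.661, 0.751, -0.002, 0.002]
contact_force: [0.0, -0.7, 0.2]
opening: 0.0438
t 16.52 p [0.6146 0.1881 0.1059] yawy 7.28 tilt z [-1.0e-04 -6.4e-03 -1.0e+00] F [ 0.  -0.7  0.2] op 0.0438 q [ 0.06  0.47 -0.56  1.6   0.28  1.15 -0.44]
```

```bash
python3 -m creep '[{"delta_pos":[0.003,0,0],"angular":[0,-0.004,0],"claw":1},{"delta_pos":[0.004,0,0],"angular":[0,0,0],"claw":1},{"delta_pos":[0.004,0,0],"angular":[0,0,0],"claw":1},{"delta_pos":[0.004,0,0],"angular":[0,0,0],"claw":1},{"delta_pos":[0.004,0,0],"angular":[0,0,0],"claw":1}]'; python3 plan.py
```

```text
time: 16.93
tcp_pos: [0.6149, 0.1878, 0.1053]
ee_rot: [0.666, 0.745, -0.014, 0.011]
contact_force: [-1.8, -13.7, 4.6]
opening: 0.0437
t 16.93 p [0.6149 0.1878 0.1053] yawy 6.41 tilt z [-0.0018 -0.0355 -0.9994] F [ -1.8 -13.7   4.6] op 0.0437 q [ 0.04  0.48 -0.55  1.59  0.3   1.17 -0.48]
```

```bash
python3 plan.py .6149 .1878 .1 7.5 4
```

```text
t 16.93 p [0.6149 0.1878 0.1053] yawy 6.41 tilt z [-0.0018 -0.0355 -0.9994] F [ -1.8 -13.7   4.6] op 0.0437 q [ 0.04  0.48 -0.55  1.59  0.3   1.17 -0.48]
dp [0.0001 0.     0.0013] ang [-0.002  0.009 -0.005]
dp [0.     0.     0.0013] ang [-0.002  0.009 -0.005]
dp [0.     0.     0.0013] ang [-0.002  0.009 -0.005]
dp [0.     0.     0.0013] ang [-0.002  0.009 -0.005]
per row mm 1.3179895351286877 deg 0.5769037820734148
```

```bash
python3 -m creep '[{"delta_pos":[0.0005,0,0.001],"angular":[-0.002,0.012,-0.005],"claw":1},{"delta_pos":[0.0005,0,0.0015],"angular":[-0.002,0.012,-0.005],"claw":1},{"delta_pos":[0.0005,0,0.002],"angular":[-0.002,0.01,-0.005],"claw":1},{"delta_pos":[0.0005,0,0.002],"angular":[-0.002,0.006,-0.004],"claw":1},{"delta_pos":[0,0,0.001],"angular":[0,0.002,0],"claw":1}]'; python3 plan.py .6149 .1878 .098 7.5 4
python3 - <<'E'
from h import *
from rig import eyes
F={n:eyes.grab_frame(n) for n in("wrist","side")}
pickle.dump(F,open('pics/F12.pkl','wb'))
cv2.imwrite('pics/m12.png',np.hstack([crop(F["wrist"],185,80,140,180,3)[:540],crop(F["side"],115,170,120,180,3)[:540]]))
E
```

```text
time: 17.35
tcp_pos: [0.6159, 0.1885, 0.0981]
ee_rot: [0.659, 0.752, 0.004, -0.001]
contact_force: [0.2, -3.3, -0.3]
opening: 0.0435
t 17.35 p [0.6159 0.1885 0.0981] yawy 7.5 tilt z [ 0.0038  0.0083 -1.    ] F [ 0.2 -3.3 -0.3] op 0.0435 q [ 0.07  0.48 -0.57  1.61  0.27  1.12 -0.43]
dp [-0.0001 -0.0003  0.    ] ang [ 0.001 -0.002 -0.   ]
dp [-0.0001 -0.0003  0.    ] ang [ 0.001 -0.002 -0.   ]
dp [-0.0001 -0.0003  0.    ] ang [ 0.001 -0.002 -0.   ]
dp [-0.0001 -0.0003  0.    ] ang [ 0.001 -0.002 -0.   ]
per row mm 0.31359269338724033 deg 0.13121356934452758
```

View pics/m12.png

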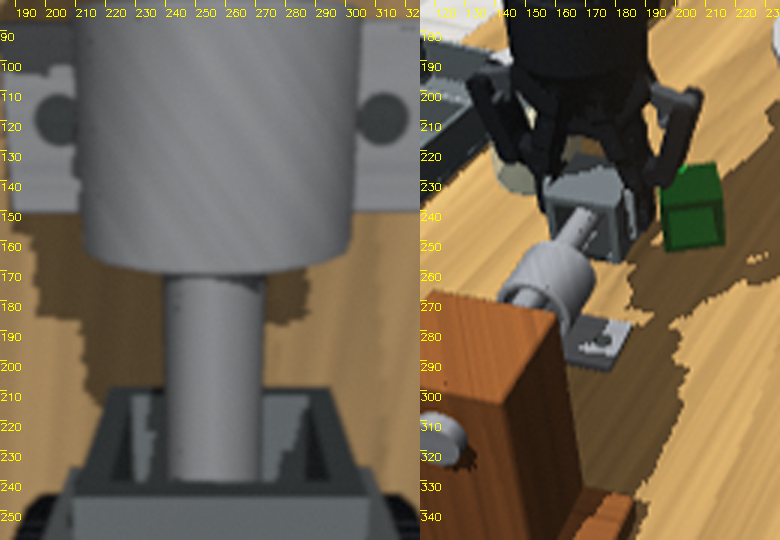

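```bash
python3 -m creep '[{"delta_pos":[0,0,0.001],"angular":[0,0,0],"claw":0.3},{"delta_pos":[0,0,0],"angular":[0,0,0],"claw":0.1},{"delta_pos":[0,0,0],"angular":[0,0,0],"claw":-0.1},{"delta_pos":[0,0,0],"angular":[0,0,0],"claw":-0.4},{"delta_pos":[0,0,0],"angular":[0,0,0],"claw":-0.7}]'; python3 -m creep '[{"delta_pos":[0,0,0],"angular":[0,0,0],"claw":-1},{"delta_pos":[0,0,0],"angular":[0,0,0],"claw":-1},{"delta_pos":[0,0,0],"angular":[0,0,0],"claw":-1},{"delta_pos":[0,0,0],"angular":[0,0,0],"claw":-1},{"delta_pos":[0,0,0],"angular":[0,0,0],"claw":-1}]'
python3 - <<'E'
from h import *
from rig import eyes
F={n:eyes.grab_frame(n) for n in("wrist","side")}
pickle.dump(F,open('pics/F13.pkl','wb'))
cv2.imwrite('pics/m13.png',np.hstack([crop(F["wrist"],185,80,140,180,3)[:540],crop(F["side"],115,170,120,180,3)[:540]]))
E
```

```text
time: 17.87
tcp_pos: [0.615, 0.1917, 0.0968]
ee_rot: [0.658, 0.753, 0.005, -0.003]
contact_force: [0.0, 0.1, -0.1]
opening: 0.0699
time: 18.28
tcp_pos: [0.6143, 0.1944, 0.0971]
ee_rot: [0.657, 0.753, 0.006, -0.003]
contact_force: [-0.4, 0.5, -0.6]
opening: 0.0853
```

View pics/m13.png

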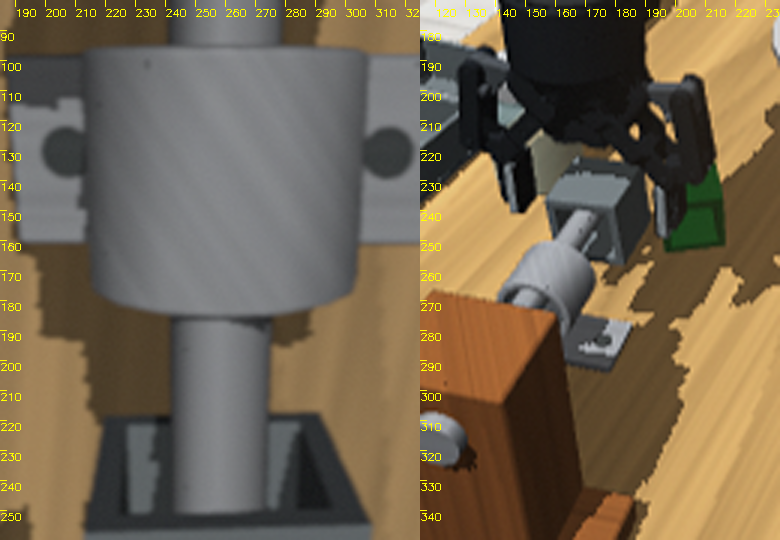

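```bash
python3 -m creep '[{"delta_pos":[0,0,-0.01],"angular":[0,0,0],"claw":-1},{"delta_pos":[0,0,-0.02],"angular":[0,0,0],"claw":-1},{"delta_pos":[0,0,-0.025],"angular":[0,0,0],"claw":-1},{"delta_pos":[0,0,-0.025],"angular":[0,0,0],"claw":-1},{"delta_pos":[0,0,-0.02],"angular":[0,0,0],"claw":-1}]'; python3 -m creep '[{"delta_pos":[-0.03,0,0],"angular":[0,0,0],"claw":-1},{"delta_pos":[-0.03,0,0],"angular":[0,0,0],"claw":-1},{"delta_pos":[-0.02,0,0],"angular":[0,0,0],"claw":-1},{"delta_pos":[0,0,0],"angular":[0,0,0],"claw":-1},{"delta_pos":[0,0,0],"angular":[0,0,0],"claw":-1}]'
python3 - <<'E'
from h import *
from rig import eyes
F={n:eyes.grab_frame(n) for n in("wrist","side","scene")}
pickle.dump(F,open('pics/F14.pkl','wb'))
cv2.imwrite('pics/m14.png',np.hstack([crop(F["wrist"],180,60,130,180,3)[:540],crop(F["side"],115,170,120,180,3)[:540]]))
cv2.imwrite('pics/m14b.png',crop(F["scene"],290,230,130,90,6))
E
```

```text
time: 18.8
tcp_pos: [0.6112, 0.1916, 0.1976]
ee_rot: [0.657, 0.754, 0.002, -0.006]
contact_force: [0.9, -0.7, -0.2]
opening: 0.0856
time: 19.22
tcp_pos: [0.6251, 0.1127, 0.2087]
ee_rot: [0.656, 0.755, 0.008, -0.002]
contact_force: [-0.3, 1.2, 0.3]
opening: 0.0855
```

View pics/m14.png

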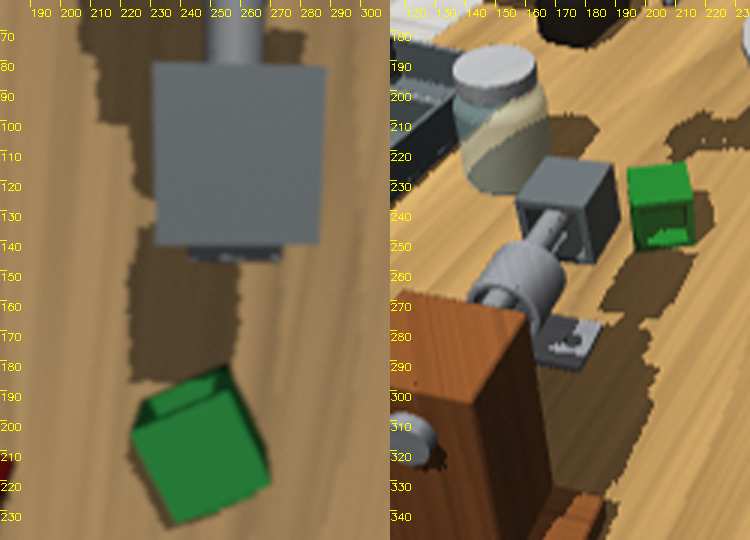

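View pics/m14b.png

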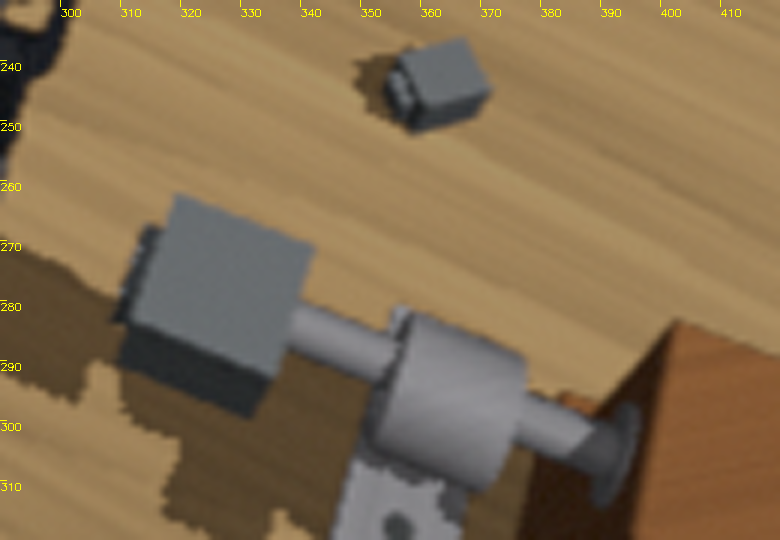

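```bash
python3 - <<'E'
from h import *
np.set_printoptions(precision=4,suppress=True)
F=load('pics/F14.pkl');T=np.array([.6163,.1715,0]);u=np.array([-.132,.9912,0]);r=np.array([u[1],-u[0],0])
def rep(P,n):
    P=np.array(P);c=P.mean(0)-T;print(n,'along',c@u,'lat',c@r,'len',np.linalg.norm(P[1]-P[0]),np.linalg.norm(P[2]-P[1]))
rep([onz(F["scene"],x/6+289.6,y/6+229.6,.133) for x,y in[(178,193),(317,247),(275,378),(132,320)]],'cap scene')
rep([onz(F["wrist"],x/3+179.6,y/3+59.6,.133) for x,y in[(151,64),(327,66),(320,245),(155,245)]],'cap wrist')
rep([onz(F["side"],(x-390)/3+114.6,y/3+169.6,.133) for x,y in[(548,156),(615,164),(584,220),(516,204)]],'cap side')
# leaf barrel silhouette ends (upper edge) scene
rep([onz(F["scene"],x/6+289.6,y/6+229.6,.111) for x,y in[(412,315),(525,355),(490,490),(372,445)]],'leaf scene')
E
python3 -m creep '[{"delta_pos":[0,0,0],"angular":[0,0,0],"claw":-1},{"delta_pos":[0,0,0],"angular":[0,0,0],"claw":-1},{"delta_pos":[0,0,0],"angular":[0,0,0],"claw":-1},{"delta_pos":[0,0,0],"angular":[0,0,0],"claw":-1},{"delta_pos":[0,0,0],"angular":[0,0,0],"claw":-1}]'
```

```text
cap scene along 0.016167270809709786 lat 0.0023246232681414973 len 0.04452436235316011 0.045224492595596695
cap wrist along 0.014818279135683975 lat 0.0011302750881599284 len 0.04404496442241051 0.044414061951058244
cap side along 0.01818497860107358 lat -0.0013305580130500675 len 0.04301253500815043 0.05497707524934494
leaf scene along 0.09037923245091922 lat 0.0004705632482356393 len 0.0351324917466863 0.045516388854876105
time: 19.78
tcp_pos: [0.6234, 0.119, 0.2076]
ee_rot: [0.653, 0.758, 0.008, -0.004]
contact_force: [0.7, -0.3, 0.1]
opening: 0.0856
```

All within tolerance; handing in.

```bash
python3 -c "
from rig import ticket; print(ticket.finish_job())"
```

```text
the job is handed in; nothing more can be done
None
```

I threaded the wide-barrelled leaf onto the pin, fitted the larger grey cap over the free end and pushed it home. I then backed the open gripper clear and handed the job in at about 19.8 s, well inside the 54 s limit.

| Last check (after release) | Measured | Needed |
|---|---|---|
| Cap centre past the tip | 14.8–18.2 mm across three views (home is 17.5 mm) | at least 6 mm |
| Cap sideways of the axis | -1.3 to +2.3 mm | within 14 mm |
| Leaf barrel past the tip | about 90 mm (scene view only) | 45–130 mm |
| Leaf sideways of the axis | about 0.5 mm | within 13 mm |

- **Cap:** during the push it stopped advancing and about 14 N built up along the pin, which fits the pin's tip meeting the cavity floor. That push tilted the tool about 2°, and I straightened it before letting go.
- **Hang heights:** I did not measure the leaf's or the cap's final height. The sideways and along-pin figures assume they hang as described.
- **Measurement spread:** the cap figures differ by about 3–4 mm between cameras. The side view is the least reliable: it made the cap face 55 mm long when it should be 44–45 mm.
- **At rest:** speed was not measured directly, but the pictures show nothing disturbed and the wrist force was at noise level.

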